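Tighten the pump's castle nut to the next slot

ROBOT

A 7-joint arm with a two-finger parallel gripper is mounted at the origin on the work surface. World frame = base frame: x ahead of the robot, y to its left, z up, the work surface at z = 0. Lengths are in m, angles in rad, forces in N, time in s.
With the tool pointing down it reaches from about 0.425 to 0.925 m from the base axis. Payload 6.8 kg.
Tool frame: the origin (TCP) lies at the very end of the fingers, on their centre line; the grasp point (between the pads) lies 19 mm behind it; z points along the fingers, y is the direction in which the jaws open and shut (so a half turn about z gives the same grasp; the last joint's range is limited). The gripper opens to 88 mm and grips with 3 to 60 N. Pads are 20 mm wide; open, the fingers measure 115 mm over their backs; the gripper's body (75 mm by 178 mm) begins 61 mm behind the grasp point.
Start: joints at [1.042, 0.477, 0.022, 1.555, -0.011, 1.109, -0.083], TCP at [0.276, -0.616, 0.184] pointing down, gripper open.
Joint ranges: [-2.96, 2.96], [-0.34, 2.1], [-1.41, 1.46], [0.24, 2.44], [-1.37, 4.51], [0.17, 1.92], [-2.96, 2.96]. Speed limits (rad/s): [2.39, 2.39, 3.14, 3.14, 3.14, 3.14, 3.14].

INTERFACE

Orientations are given as a 3x3 rotation matrix whose columns are the frame's x, y, z axes.
In Python, from cell import bot gives the robot as it stands.
- The arm moves only by the tool servo_tool, never from a script. Its arguments are lists of equal length, an entry for each row: "fingers": the closure, from 0 (fully open) to 1 (shut); "dp": the shift along the tool's x, y, z in mm, a list of three; "angular": the turn, a rotation vector about the tool's x, y, z in rad, a list of three. In form: {"fingers": [fingers, ...], "dp": [[dx, dy, dz], ...], "angular": [[ax, ay, az], ...]}. A call has 1 to 10 rows; each row is the pose to reach, as a shift and turn from the pose measured when the call began, along the tool's axes at that moment; what a row does not reach only later rows make up. A row lasts 1/12 s, in which the tool goes at most 41.7 mm and 7.16 degrees, less where a joint would pass 70% of its speed; a pose out of reach is approached as far as the arm can. A call with a gripper value outside its range is refused whole. The fingers move at their own pace and stop on an object; the grip force is fixed at half the most. Time passes only in rows, so rows that repeat a pose let the fingers close. It gives the time, the measured TCP pose, the force and the opening at its end, in the units of the state.
- bot.get_obs(): the state, without advancing time (a new reading comes with each control period).
- bot.read_camera(name): name is "side" or "top"; returns the picture (420x560x3 uint8, red, green, blue); there is no depth.
- bot.get_calibration(name): a dict with "mtx" (3x3 intrinsics, pixels), "k1" (the pictures are not rectified: a ray, as slopes to the right and down, at radius r is drawn at 1 + k1 r^2 times it, then the intrinsics apply), "rvec" (rotation vector, rad) and "tvec" (3), from world to camera coordinates, as OpenCV has them. Camera axes: x right, y down, z forward; pixel columns grow to the right and rows downward; lengths in m; the calibration is good to about 2 mm. A picture is of the moment at which its call begins. get_calibration takes no time and is no camera call.
- bot.finish_job(): hands the job in, once; it reports no verdict.
The state is a dict: "clock": time; "q": joint angles; "joint_vel": joint speeds; "effort": joint torques, N m; "ee_pos": TCP position; "eef_rot": TCP orientation; "wrist_force": force on the tool from outside, world axes, zero at the start; "wrist_torque": the same for the moment, N m; "gripper_width": finger opening in m.
Only numpy, scipy, OpenCV 4.12 (cv2) and the standard library are available. Lean on these libraries where they do the work, as an engineer would, in place of code of your own. Each camera call takes 0.05 s, during which the arm holds its last target.

TASK

Take the thickest-handled hex key out of the tool stand, seat it fully in the recessed hex socket of the slotted nut on the pump's sloping face, and tighten the nut clockwise by at least a third of a turn and then just on to the next slot that lines up with the cross hole in the collar. Leave the nut lined up, take the key out and stand it back upright, fully down, in its empty hole in the stand; do not knock over, push away or pull out anything else.

Things in the scene. Friction and masses are not known exactly. Their poses are not given: they have to be found in the camera images.
- key_grip (a point): Hex key to use (loose, about 160 g): widest handle of the three tools. Handle aluminium, square, 28 x 28 mm, 58 mm long, faces square to its x and y; this point is its middle, 64 mm above the tip, 29 mm below its top and 29 mm above a round flange (34 mm across, 5 mm thick). z runs from tip to handle. At the start it hangs upright on its flange in a stand hole, at any yaw.
- key_tip (a point): Centre of the key's tip; axes of the key. Below the flange is a steel hex blade 30 mm long, 16 mm across flats, corners 18.5 mm, last 3 mm tapered. Two opposite flats face along x, the others every 60 degrees. In a stand hole the tip is 30 mm below the stand's top.
- nut_mouth (a point): Castle nut, steel, 51 mm across; 6 rim slots 10 mm wide every 60 degrees, two of them along y. This point: centre of the mouth of its hex socket (17.2 mm across flats, 24 mm deep, flat floor), level with the nut's face. z points out along its axis, 25 degrees from vertical towards the pump's low front; axes turn with the nut. Two opposite socket flats face along x.
- nut (a joint): Nut angle in rad, grows clockwise seen from outside (about minus z of nut_mouth). A slot is lined up at each multiple of 1.047; the start is 0.2 to 0.9, so a third of a turn more and on to the next slot is 3.142. Takes 0.12 N m, stays where left; stops at -0.2 and 4.0. The seated key (tip 24 mm in, flange 6 mm off the nut's face) has about 8 degrees of play each way and stays in when let go.
- collar_center (a point): Centre of the rim of the fixed aluminium collar round the nut: 56 mm inside, 76 mm outside diameter, rim 5 mm above the nut's face. Axes of the pump. The cross hole shows as a dark 4.5 mm wide groove across the collar's rim on its +y and -y sides.
- pump: White pump, fixed, 190 mm wide (y). Origin on the bench, 125 mm straight below the socket's mouth; x to its high back. Face slopes up at 25 degrees from 66 mm high at x = -66 mm to 137 mm high at x = 88 mm, then flat to x = 170 mm. Two ports 18 mm across stand 70 mm to either side of the nut, tops 4 mm below its face. Pump and stand may change sides between starts.
- stand: Black tool stand, fixed, 220 x 66 x 46 mm high. Origin at the centre of its underside. Three round holes 25 mm across, 37 mm deep, 70 mm apart along its x. Each holds one tool at the start; which one varies.
- stand_hole0 (a point): Mouth of the stand's hole at its -x end, on its top face, 46 mm above the bench.
- stand_hole1 (a point): Mouth of the stand's middle hole.
- stand_hole2 (a point): Mouth of the stand's hole at its +x end.
- small_key_grip (a point): Bystander in the stand: smaller hex key, slim square handle 15 mm wide, on the same kind of flange. This point is the middle of the handle; its top is 25 mm higher.
- driver_grip (a point): Bystander in the stand: tool with a slim round handle 21 mm across, on the same kind of flange. This point is the middle of the handle; its top is 28 mm higher.
- bottle_mid (a point): Bystander: amber glass bottle, loose, 60 mm across, 155 mm high, standing on the bench between pump and stand. This point is on its axis, 70 mm above its base.
- vial_tray: Bystander: white vial block, loose, 105 x 75 mm, vial caps 42 mm above the bench, near the robot. Origin at the centre of its underside.
Mind the look-alikes: they are no part of the job. Leave any blue or red look-alike of the part that bears key_grip alone.

How it is judged:
On the way, in this order (a step that is already met when the one before it is completed fails the run):
1. the key is seated in the nut's socket (tip at least 17 mm inside) (z of key_tip in the frame of nut_mouth below -0.017 m and angle between the z axis of key_tip and the z axis of nut_mouth, either way round below 0.15 rad and distance between key_tip and nut_mouth below 0.03 m), for 0.2 s.
2. with the key seated, the nut is turned clockwise until the next slot after a third of a turn is lined up (within 8 degrees) (all of step 1 and value of joint nut between 3.0016 and 3.2816 rad), for 0.2 s.
At the end, for the whole second after the job is handed in: Nut still at 3.142 within 0.14 rad; key released in a stand hole, tip within 8 mm of its centre line and 26 mm or more below the stand's top, within 0.15 rad of upright; other tools within 20 mm and 0.25 rad of upright; bottle upright; bottle and vial block within 30 mm (value of joint nut between 3.0016 and 3.2816 rad and velocity of joint nut between -0.05 and 0.05 rad/s and ((horizontal distance between key_tip and stand_hole0 below 0.008 m and z of key_tip in the frame of stand_hole0 below -0.026 m) or (horizontal distance between key_tip and stand_hole1 below 0.008 m and z of key_tip in the frame of stand_hole1 below -0.026 m) or (horizontal distance between key_tip and stand_hole2 below 0.008 m and z of key_tip in the frame of stand_hole2 below -0.026 m)) and angle between key_tip's own z axis and vertical below 0.15 rad and contact force between key and the fingers below 0.05 N and distance of each of small_key_grip, driver_grip from where it was at the start of the episode below 0.02 m and angle between each of small_key_grip, driver_grip's own z axis and vertical below 0.25 rad and distance of each of bottle_mid, vial_tray from where it was at the start of the episode below 0.03 m and angle between bottle_mid's own z axis and vertical below 0.2 rad); the robot touches nothing.
It fails at once if another tool is pulled out of the stand (moved more than 25 mm) (distance of any of small_key_grip, driver_grip from where it was at the start of the episode above 0.025 m).
It fails at once if the bottle is knocked over or pushed away more than 30 mm (angle between bottle_mid's own z axis and vertical above 0.5 rad or distance of bottle_mid from where it was at the start of the episode above 0.03 m).
It fails at once if the vial block is pushed more than 30 mm (distance of vial_tray from where it was at the start of the episode above 0.03 m).
It also fails if it takes over 67 s, if anything falls off the work surface, if the arm or the gripper's body presses on something with over 40 N, if the wrist force passes 120 N, or if a joint passes its speed limit or range.

## Working session

There is one attempt and no reset: what is moved stays moved. The work goes in short steps, Python scripts to look and compute and a tool call to move; the robot and the scene stay as the last step left them, time stands still between calls to the robot, and variables do not carry over. Pictures are saved under pics/ and viewed, and the job is handed in when it is done.

Besides the shell and the picture viewer there is one more tool, called after "Emit:" in YAML: its name, and indented under it one key for each argument. servo_tool: Moves the arm, as the interface text tells. Its arguments: {"type":"object","properties":{"fingers":{"type":"array","items":{"type":"number"}},"dp":{"type":"array","items":{"type":"array","items":{"type":"number"}}},"angular":{"type":"array","items":{"type":"array","items":{"type":"number"}}}},"required":["fingers","dp","angular"]}

```bash
ls; mkdir -p pics
python3 - <<'E'
from cell import bot
import cv2
o=bot.get_obs()
for k,v in o.items(): print(k,v)
for n in ("side","top"):
    im=bot.read_camera(n); cv2.imwrite(f"pics/{n}0.png",im[:,:,::-1])
    c=bot.get_calibration(n); print(n,c)
E
```

```text
pics
clock 0.0
q [ 1.04193587  0.47782039  0.02235115  1.55640455 -0.01151077  1.10931168
 -0.08309187]
joint_vel [-0.00072532 -0.00103063  0.00011184 -0.00037864 -0.00186521  0.00044701
 -0.00090292]
effort [-1.16053245e-03 -5.82839763e+01  1.53423909e+00 -2.72605741e+01
 -5.43117709e-02  1.69833109e-02  2.13154199e-04]
ee_pos [ 0.2754169  -0.61553418  0.18308822]
eef_rot [[ 9.12772300e-01  4.08467857e-01 -8.59162789e-04]
 [ 4.08468739e-01 -9.12770908e-01  1.59954979e-03]
 [-1.30854126e-04 -1.81096588e-03 -9.99998352e-01]]
wrist_force [-0.20979266 -0.02064232 -0.27894964]
wrist_torque [-0.00023958 -0.01769519  0.0027585 ]
gripper_width 0.08777790124253375
side {'mtx': array([[392.17888458,   0.        , 276.4084996 ],
       [  0.        , 392.17888458, 209.98065588],
       [  0.        ,   0.        ,   1.        ]]), 'k1': 0.02012722347219346, 'rvec': array([ 1.03986178, -2.38772115,  1.08820593]), 'tvec': array([0.41601564, 0.32019523, 0.64171331])}
top {'mtx': array([[511.95897479,   0.        , 280.19480804],
       [  0.        , 511.95897479, 208.49112613],
       [  0.        ,   0.        ,   1.        ]]), 'k1': -0.0614471394503552, 'rvec': array([ 2.14123044, -2.16978728,  0.17309346]), 'tvec': array([0.04151936, 0.5594506 , 0.99590165])}
```

View pics/side0.png

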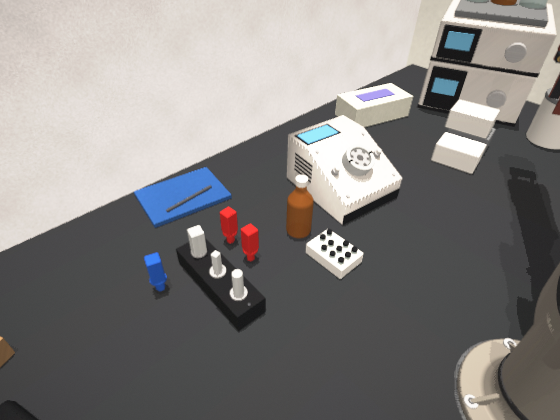

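View pics/top0.png

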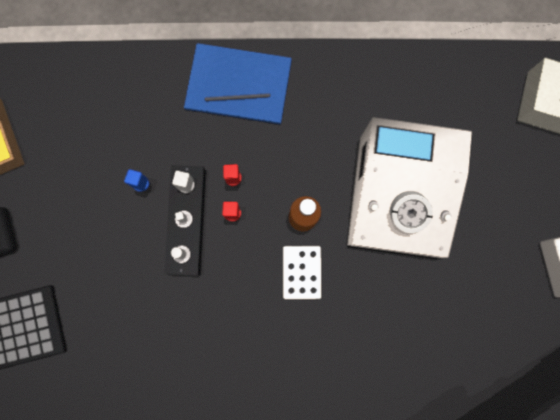

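The stand is on the left (+y). The wide square-handled key is in its far hole, at about (182,181) in the top image and (197,240) in the side image. The pump is on the right, with its nut at about (411,213) top and (361,157) side. I'll zoom in on both.

```bash
cat > h.py <<'E'
import numpy as np, cv2
from scipy.optimize import least_squares
from scipy.spatial.transform import Rotation as Rn
from cell import bot
CAL={n:bot.get_calibration(n) for n in("side","top")}
def proj(n,P):
    c=CAL[n]; d=np.array([c['k1'],0,0,0,0.])
    return cv2.projectPoints(np.asarray(P,float).reshape(-1,1,3),c['rvec'],c['tvec'],c['mtx'],d)[0].reshape(-1,2)
def ray(n,uv):
    c=CAL[n]; d=np.array([c['k1'],0,0,0,0.])
    s=cv2.undistortPoints(np.array(uv,float).reshape(-1,1,2),c['mtx'],d).reshape(-1,2)
    R=cv2.Rodrigues(c['rvec'])[0]
    o=-R.T@c['tvec']; D=np.c_[s,np.ones(len(s))]@R
    return o,D
def onz(n,uv,z):
    o,D=ray(n,uv); return o+D*((z-o[2])/D[:,2])[:,None]
def tri(us,ut):
    f=lambda P:np.r_[proj('side',P)[0]-us,proj('top',P)[0]-ut]
    r=least_squares(f,[0.6,0,0.1]); return r.x,r.fun
def crop(im,x0,y0,w,h,s,fn):
    c=cv2.resize(im[y0:y0+h,x0:x0+w,::-1],None,fx=s,fy=s,interpolation=cv2.INTER_CUBIC)
    cv2.imwrite(fn,c)
E
python3 - <<'E'
from h import *
s=cv2.imread('pics/side0.png')[:,:,::-1];t=cv2.imread('pics/top0.png')[:,:,::-1]
a=lambda im,x,y,w,h,k:cv2.resize(im[y:y+h,x:x+w,::-1],None,fx=k,fy=k,interpolation=cv2.INTER_CUBIC)
cv2.imwrite('pics/c1.png',np.hstack([a(t,140,150,80,140,4),a(s,160,215,120,140,4)[:, :480]]))
cv2.imwrite('pics/c2.png',np.hstack([a(t,370,170,80,80,5),a(s,320,120,80,80,5)]))
for n in CAL:
    o,D=ray(n,[[280,210]]);print(n,o,D)
E
```

```text
side [0.09279044 0.49426311 0.65915391] [[ 0.53596141 -0.5269263  -0.65968016]]
top [0.41290506 0.05336152 1.06451439] [[ 0.13908752 -0.01818069 -0.99011765]]
```

View pics/c1.png

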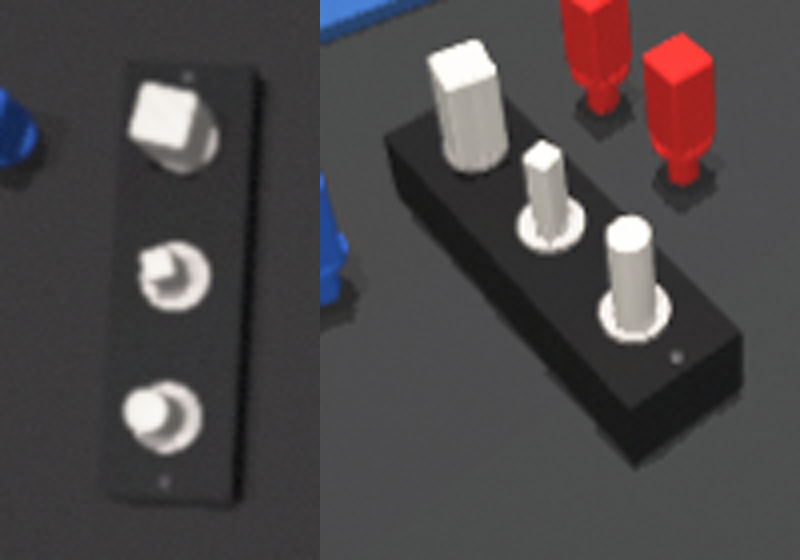

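View pics/c2.png

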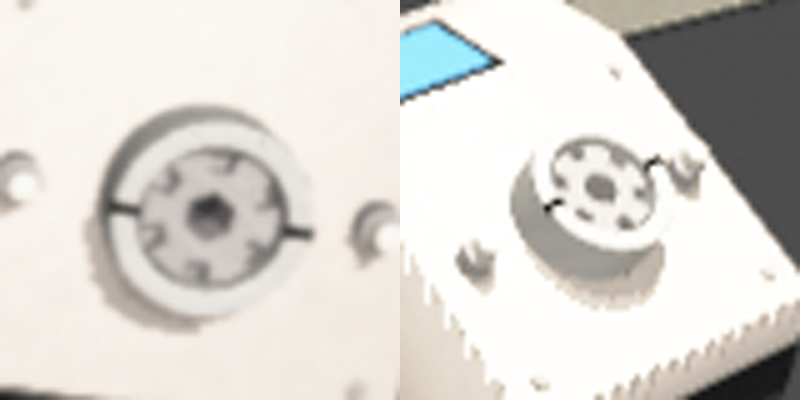

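Run:
```python
from h import *
T=lambda x,y:(x/4+140-.375,y/4+150-.375)
S=lambda x,y:((x-320)/4+160-.375,y/4+215-.375)
for nm,t,s in [("smallfl",T(175,277),S(551,224)),("drvfl",T(165,417),S(635,310)),("small top",T(155,265),S(543,155)),("drv top",T(147,411),S(629,234)),("key top",T(165.5,116),S(462.5,62)),("dot",T(165,483),S(677,357)),
  ]:
    P,r=tri(s,t); print(nm,P.round(4),r.round(2))
k=[T(*p) for p in[(148,84),(198,92),(186,150),(130,137)]]
P=onz('top',k,.109); print(P.round(4)); e=np.roll(P,-1,0)-P; print(np.linalg.norm(e,axis=1), np.degrees(np.arctan2(e[:,1],e[:,0])))
k=[S(*p) for p in[(428,57),(476,40),(497,68),(449,82)]]
P=onz('side',k,.109); print(P.round(4)); e=np.roll(P,-1,0)-P; print(np.linalg.norm(e,axis=1), np.degrees(np.arctan2(e[:,1],e[:,0])))
k=[T(*p) for p in[(124,62),(250,66),(228,500),(105,496)]]
P=onz('top',k,.046); print(P.round(4)); e=np.roll(P,-1,0)-P; print(np.linalg.norm(e,axis=1), np.degrees(np.arctan2(e[:,1],e[:,0])),P.mean(0))
# pump
T=lambda x,y:(x/5+370-.4,y/5+170-.4)
S=lambda x,y:((x-400)/5+320-.4,y/5+120-.4)
for nm,t,s in [("socket",T(211,215),S(600,187)),("grooveL",T(122,209),S(551,207)),("grooveR",T(300,234),S(655,161)),("portL",T(20,182),S(478,255)),("portR",T(385,232),S(688,165))]:
    P,r=tri(s,t); print(nm,P.round(4),r.round(2))
```

```text
smallfl [0.5393 0.2271 0.0508] [-0.3  -0.06  0.22  0.22]
drvfl [0.4693 0.2306 0.0528] [-0.53 -0.09  0.38  0.41]
small top [0.5384 0.2275 0.1026] [-0.54 -0.1   0.39  0.38]
drv top [0.4694 0.2298 0.1074] [-0.32 -0.06  0.23  0.24]
key top [0.6092 0.2227 0.1102] [-0.12 -0.02  0.08  0.08]
dot [0.4373 0.2313 0.0491] [-0.3  -0.05  0.21  0.24]
[[0.6252 0.2317 0.109 ]
 [0.6211 0.2078 0.109 ]
 [0.5931 0.2131 0.109 ]
 [0.5997 0.2398 0.109 ]]
[0.02425602 0.02850506 0.02749016 0.02685392] [-99.94755832 169.17359111  76.10798926 -17.66518206]
[[0.6248 0.2326 0.109 ]
 [0.6188 0.2078 0.109 ]
 [0.595  0.2118 0.109 ]
 [0.6028 0.2349 0.109 ]]
[0.02547578 0.02419214 0.02438965 0.02205218] [-103.45426166  170.48661325   71.20940433   -6.01687409]
[[0.6508 0.2558 0.046 ]
 [0.648  0.1917 0.046 ]
 [0.4292 0.2011 0.046 ]
 [0.4318 0.2619 0.046 ]]
[0.06422385 0.21896082 0.06086619 0.21909003] [-92.57568795 177.54763434  87.51491978  -1.57428285] [0.53995304 0.22761138 0.046     ]
socket [ 0.5366 -0.2098  0.1263] [-0.14 -0.02  0.06  0.09]
grooveL [ 0.5392 -0.1755  0.1289] [ 0.09  0.01 -0.04 -0.06]
grooveR [ 0.5284 -0.2415  0.1314] [-0.16 -0.02  0.07  0.1 ]
portL [ 0.5528 -0.1415  0.11  ] [ 0.22  0.03 -0.11 -0.14]
portR [ 0.5317 -0.2809  0.1102] [ 0.11  0.01 -0.05 -0.07]
```

```bash
cat > ov.py <<'E'
from h import *
def pumpaxes(yaw):
    c,s=np.cos(yaw),np.sin(yaw); a=np.radians(25)
    xp=np.array([c,s,0]);yp=np.array([-s,c,0]);z=np.array([0,0,1.])
    n=-np.sin(a)*xp+np.cos(a)*z; xs=np.cross(yp,n)
    return np.c_[xs,yp,n]
def circ(M,R,r,h,n=72,off=0):
    t=np.linspace(0,2*np.pi,n+1)+off
    return M+np.c_[r*np.cos(t),r*np.sin(t),h+0*t]@R.T
def overlay(fn,views,M,yaw,q,k=8,box={'top':(384,186,50,50),'side':(338,134,50,50)}):
    R=pumpaxes(yaw); Rn_=R@Rn.from_euler('z',-q).as_matrix()
    out=[]
    for n,im in views.items():
        x,y,w,h=box[n]
        c=np.ascontiguousarray(cv2.resize(im[y:y+h,x:x+w,::-1],None,fx=k,fy=k,interpolation=cv2.INTER_CUBIC))
        raw=c.copy()
        def L(P,col):
            p=(proj(n,P)-[x,y]+.5)*k-.5
            cv2.polylines(c,[np.round(p*8).astype(np.int32).reshape(-1,1,2)],False,col,1,cv2.LINE_AA,3)
        L(circ(M,R,.038,.005),(0,0,255));L(circ(M,R,.028,.005),(0,0,255));L(circ(M,R,.0255,0),(0,160,0))
        L(circ(M,Rn_,.0172/3**.5,0,6,np.pi/6),(255,0,0))
        for s in(1,-1): L(M+np.array([[0,s*.027,.005],[0,s*.039,.005]])@R.T,(255,0,255))
        for i in range(6):
            t=np.pi/6+i*np.pi/3; L(M+np.array([[r*np.cos(t),r*np.sin(t),0] for r in(.017,.0255)])@Rn_.T,(255,0,0) if i%3!=1 else (255,180,0))
        for s in(1,-1): L(circ(M+R[:,1]*.07*s,R,.009,-.004),(0,200,200))
        out.append(np.vstack([raw,c]))
    cv2.imwrite(fn,np.hstack(out))
E
python3 - <<'E'
from ov import *
v={n:cv2.imread(f'pics/{n}0.png')[:,:,::-1] for n in('top','side')}
overlay('pics/o1.png',v,np.array([.536,-.209,.1255]),np.radians(-8.7),0.5,k=6)
E
```

```text
(no output)
```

View pics/o1.png

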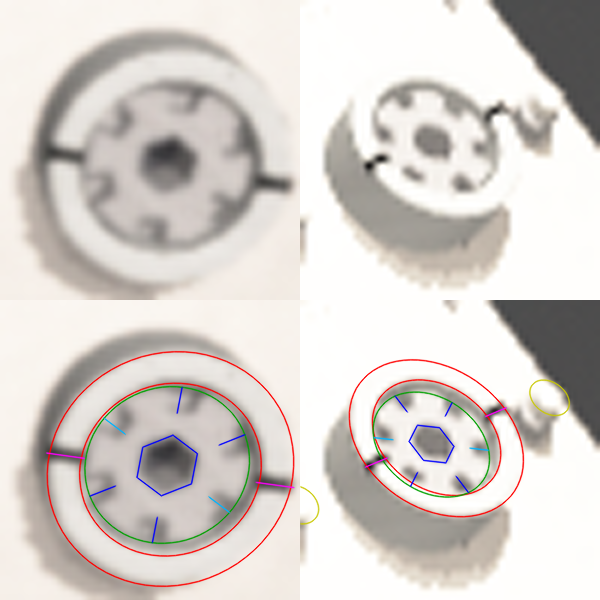

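Run:
```python
from ov import *
v={n:cv2.imread(f'pics/{n}0.png')[:,:,::-1] for n in('top','side')}
overlay('pics/o2.png',v,np.array([.5366,-.2092,.1255]),np.radians(-8.7),0.65,k=8,box={'top':(388,188,48,37),'side':(338,134,48,37)})
```

```text
(no output)
```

View pics/o2.png

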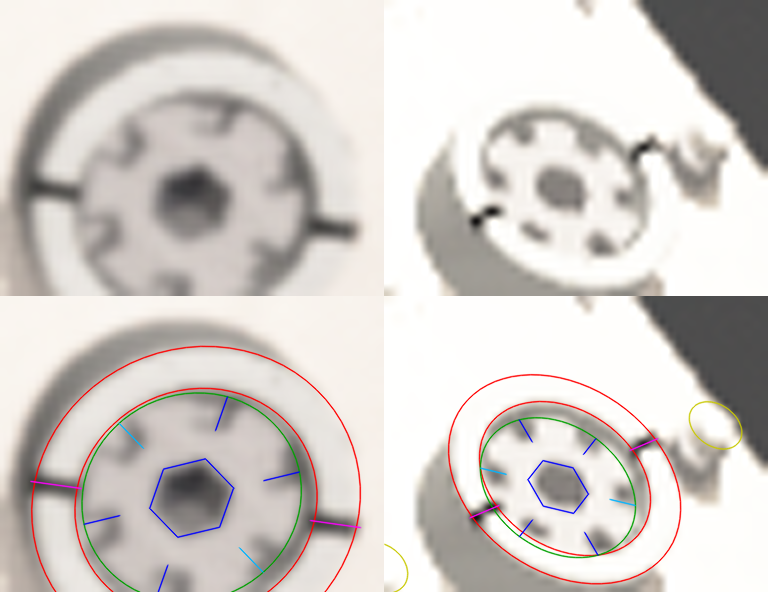

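```bash
cat >> ov.py <<'E'
def slotphase(v,M,yaw,rs=(.021,.0225,.024),h=-0.001):
    R=pumpaxes(yaw)
    for n,im in v.items():
        g=im.mean(2).astype(np.float32); acc=0
        t=np.arange(360)*np.pi/180
        for r in rs:
            P=M+np.c_[r*np.cos(t),r*np.sin(t),h+0*t]@R.T
            p=proj(n,P).astype(np.float32)
            s=cv2.remap(g,p[:,:1],p[:,1:],cv2.INTER_LINEAR).ravel(); acc=acc+s
        c=np.sum(-acc*np.exp(-6j*t)); ph=(-np.angle(c)/6) # slot dark at t0: angle(c)=-6 t0
        q=(np.pi/6-ph)%(np.pi/3)   # slots at 30deg - q
        print(n,'q mod 60:',round(q,3),'strength',abs(c)/np.abs(acc-acc.mean()).sum())
E
python3 - <<'E'
from ov import *
v={n:cv2.imread(f'pics/{n}0.png')[:,:,::-1] for n in('top','side')}
for h in(0,-.003,-.006):slotphase(v,np.array([.5363,-.2092,.1255]),np.radians(-8.7),h=h)
E
```

```text
top q mod 60: 0.563 strength 0.7027074655989367
side q mod 60: 0.55 strength 0.6321069359182404
top q mod 60: 0.562 strength 0.6213738005895569
side q mod 60: 0.486 strength 0.24919171269946552
top q mod 60: 0.567 strength 0.48487662338925924
side q mod 60: 0.189 strength 0.24966808027365794
```

```bash
cat >> h.py <<'E'
def rect(im,n,cx,cy,z,half=.05,res=.00025,yaw=0.):
    a=np.arange(-half,half,res); X,Y=np.meshgrid(a,a)  # cols: +x(yawed), rows: +y
    c,s=np.cos(yaw),np.sin(yaw)
    P=np.stack([cx+c*X-s*Y,cy+s*X+c*Y,0*X+z],-1).reshape(-1,3)
    p=proj(n,P).astype(np.float32).reshape(X.shape+(2,))
    return cv2.remap(im,p[...,0],p[...,1],cv2.INTER_CUBIC)
def goto(p,R,o=None):
    o=o or bot.get_obs(); C=np.array(o['eef_rot'])
    d=C.T@(np.array(p)-o['ee_pos'])*1000; w=Rn.from_matrix(C.T@R).as_rotvec()
    print('dp',d.round(1),'ang',w.round(4),'dist',np.linalg.norm(d).round(1),'deg',np.degrees(np.linalg.norm(w)).round(1)); return d,w
def down(yaz): # tool pointing down, tool y at azimuth yaz(rad)
    y=np.array([np.cos(yaz),np.sin(yaz),0]);z=np.array([0,0,-1.]);return np.c_[np.cross(y,z),y,z]
def show(o=None):
    o=o or bot.get_obs()
    print('t',round(o['clock'],2),'p',np.round(o['ee_pos'],4),'q',np.round(o['q'],3),'F',np.round(o['wrist_force'],1),'M',np.round(o['wrist_torque'],2),'w',round(o['gripper_width'],4))
E
python3 - <<'E'
from h import *
for n in('top','side'):
    im=cv2.imread(f'pics/{n}0.png')[:,:,::-1]
    r=rect(im,n,.6092,.2227,.109).mean(2)
    for th in (195,205,215,225):
        m=(r>th).astype(np.uint8); k,l,st,ce=cv2.connectedComponentsWithStats(m)
        lab=l[200,200]; 
        if lab==0: continue
        pts=np.argwhere(l==lab)[:,::-1].astype(np.float32); (c,s,a)=cv2.minAreaRect(pts)
        print(n,th,(np.array(c)-200)*.25,np.array(s)*.25,a)
t=cv2.imread('pics/top0.png')[:,:,::-1]
print('bottle cap',onz('top',[[308,207]],.155),'red',onz('top',[[231,172],[230,208]],.06),'blue',onz('top',[[136,180]],.06))
print(tri((229,215),(232,171)),tri((249,234),(231,207)))
p=np.array([.6092,.2225,.25])
goto(p,down(np.radians(77.4)))
o=bot.get_obs(); goto(o['ee_pos']+[0,0,.12],np.array(o['eef_rot']))
E
```

```text
top 195 [0.77941895 1.61764908] [26.07257652 26.19384575] 75.96376037597656
top 205 [0.83295822 1.64312744] [25.59202766 25.68244743] 75.7627182006836
top 215 [0.88971329 1.68382263] [25.04180336 25.16307068] 75.96376037597656
top 225 [0.85203552 1.70359039] [24.25022125 24.45999146] 75.7627182006836
side 195 [-0.69088745  0.81538391] [27.98994827 29.84453583] 76.18497467041016
side 205 [-0.57214355  0.66006088] [27.50213242 29.17526436] 76.17134857177734
side 215 [-0.46764755  0.56895828] [27.12866211 28.450737  ] 76.17134857177734
side 225 [-0.39331818  0.44004822] [26.73324013 27.97750282] 76.37300109863281
bottle cap [[ 0.54550641 -0.01375812  0.155     ]] red [[0.63199828 0.13189402 0.06      ]
 [0.55921078 0.13390041 0.06      ]] blue [[0.61804245 0.32195674 0.06      ]]
(array([0.62841732, 0.12727392, 0.08037422]), array([-0.85245981, -0.15977574,  0.54421812,  0.55167089])) (array([0.55781326, 0.12967803, 0.07475898]), array([-0.87161812, -0.15271769,  0.55746503,  0.60011974]))
dp [ 647.  -628.7  -65.9] ang [-8.0000e-04 -2.0000e-03 -2.5009e+00] dist 904.5 deg 143.3
dp [  -0.    -0.2 -120. ] ang [0. 0. 0.] dist 120.0 deg 0.0
```

Emit:
servo_tool:
  fingers: [0.3,0.3,0.3,0.3,0.3,0.3,0.3,0.3,0.3,0.3]
  dp:
    - [0,0,-40]
    - [30,-10,-80]
    - [647,-629,-116]
    - [647,-629,-116]
    - [647,-629,-116]
    - [647,-629,-116]
    - [647,-629,-116]
    - [647,-629,-116]
    - [647,-629,-116]
    - [647,-629,-116]
  angular:
    - [0,0,0]
    - [0,0,-0.1]
    - [0,0,-2.5]
    - [0,0,-2.5]
    - [0,0,-2.5]
    - [0,0,-2.5]
    - [0,0,-2.5]
    - [0,0,-2.5]
    - [0,0,-2.5]
    - [0,0,-2.5]

```text
clock: 0.93
ee_pos: [0.4137, -0.2853, 0.2726]
eef_rot: [[0.044, 0.999, -0.001], [0.999, -0.044, 0.001], [0.001, -0.001, -1.0]]
wrist_force: [1.1, 0.2, 0.1]
gripper_width: 0.0615
```

Run:
```python
from h import *
show(); goto([.6093,.2235,.25],down(np.radians(76)))
```

```text
t 0.93 p [ 0.4137 -0.2853  0.2726] q [ 0.776  0.134 -0.326  1.826  0.045  1.191  0.391] F [1.1 0.2 0.1] M [-0.04 -0.2  -0.04] w 0.0615
dp [516.9 173.1  23. ] ang [-2.0000e-04 -1.9000e-03 -1.3704e+00] dist 545.6 deg 78.5
```

Emit:
servo_tool:
  fingers: [0.3,0.3,0.3,0.3,0.3,0.3,0.3,0.3,0.3,0.3]
  dp:
    - [517,173,0]
    - [517,173,0]
    - [517,173,0]
    - [517,173,0]
    - [517,173,0]
    - [517,173,0]
    - [517,173,0]
    - [517,173,0]
    - [517,173,23]
    - [517,173,23]
  angular:
    - [0,0,-1.37]
    - [0,0,-1.37]
    - [0,0,-1.37]
    - [0,0,-1.37]
    - [0,0,-1.37]
    - [0,0,-1.37]
    - [0,0,-1.37]
    - [0,0,-1.37]
    - [0,0,-1.37]
    - [0,0,-1.37]

```text
clock: 1.77
ee_pos: [0.5628, 0.1031, 0.2639]
eef_rot: [[-0.934, 0.357, -0.001], [0.357, 0.934, 0.001], [0.001, 0.001, -1.0]]
wrist_force: [0.5, -0.8, 0.1]
gripper_width: 0.0616
```

Run:
```python
from h import *
show(); goto([.6093,.2235,.15],down(np.radians(76)))
```

```text
t 1.77 p [0.5628 0.1031 0.2639] q [ 0.286  0.324 -0.725  1.669  0.224  1.235  0.718] F [ 0.5 -0.8  0.1] M [-0.01 -0.17 -0.08] w 0.0616
dp [ -0.5 129.  114. ] ang [ 0.0008 -0.001  -0.1209] dist 172.2 deg 6.9
```

Emit:
servo_tool:
  fingers: [0.3,0.3,0.3,0.3,0.3,0.3,0.3,0.3,0.3,0.3]
  dp:
    - [0,129,0]
    - [0,129,0]
    - [0,129,0]
    - [0,129,40]
    - [0,129,80]
    - [0,129,114]
    - [0,129,114]
    - [0,129,114]
    - [0,129,114]
    - [0,129,114]
  angular:
    - [0,0,-0.121]
    - [0,0,-0.121]
    - [0,0,-0.121]
    - [0,0,-0.121]
    - [0,0,-0.121]
    - [0,0,-0.121]
    - [0,0,-0.121]
    - [0,0,-0.121]
    - [0,0,-0.121]
    - [0,0,-0.121]

```text
clock: 2.6
ee_pos: [0.6104, 0.2245, 0.153]
eef_rot: [[-0.97, 0.242, 0.003], [0.242, 0.97, 0.003], [-0.002, 0.004, -1.0]]
wrist_force: [-0.3, 0.3, -0.8]
gripper_width: 0.0613
```

Run:
```python
from h import *
show(); goto([.6093,.2235,.061],down(np.radians(76)))
s=bot.read_camera('side');t=bot.read_camera('top')
a=lambda im,x,y,w,h,k:cv2.resize(im[y:y+h,x:x+w,::-1],None,fx=k,fy=k,interpolation=cv2.INTER_CUBIC)
cv2.imwrite('pics/c3.png',np.hstack([a(t,120,120,120,140,3),a(s,140,160,130,140,3)]))
```

```text
t 2.6 p [0.6104 0.2245 0.153 ] q [ 0.049  0.56  -0.709  1.616  0.395  1.11   0.564] F [-0.3  0.3 -0.8] M [ 0.07 -0.18  0.03] w 0.0613
dp [ 1.  -1.6 92. ] ang [ 0.0036  0.0024 -0.0004] dist 92.0 deg 0.2
```

View pics/c3.png

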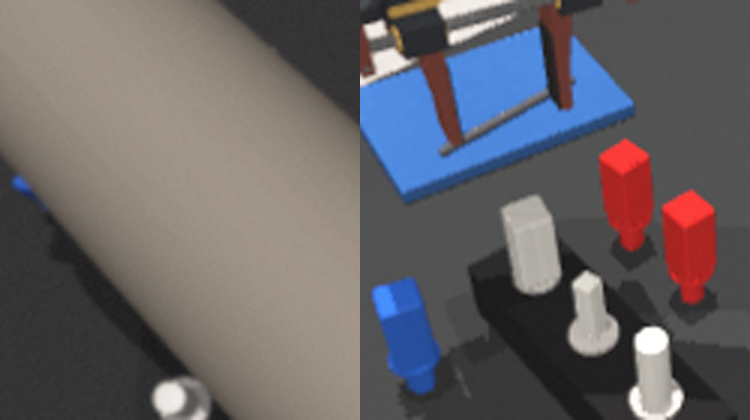

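The open fingers are above the key and straddle it, seen in the side view with the key at about (530,245) in the crop. I'll descend and grip.

Emit:
servo_tool:
  fingers: [0.3,0.3,0.3,0.3,0.3,0.3]
  dp:
    - [1,-1.5,35]
    - [1,-1.5,70]
    - [1,-1.5,85]
    - [1,-1.5,92]
    - [1,-1.5,92]
    - [1,-1.5,92]
  angular:
    - [0.003,0.002,0]
    - [0.003,0.002,0]
    - [0.003,0.002,0]
    - [0.003,0.002,0]
    - [0.003,0.002,0]
    - [0.003,0.002,0]

```text
clock: 3.2
ee_pos: [0.6099, 0.2239, 0.0621]
eef_rot: [[-0.97, 0.242, 0.002], [0.242, 0.97, 0.001], [-0.001, 0.001, -1.0]]
wrist_force: [1.0, 0.1, 0.5]
gripper_width: 0.0613
```

Run:
```python
from h import *
show(); goto([.6093,.2235,.061],down(np.radians(76)))
```

```text
t 3.2 p [0.6099 0.2239 0.0621] q [ 0.015  0.654 -0.662  1.687  0.473  0.964  0.505] F [1.  0.1 0.5] M [ 0.03 -0.09  0.04] w 0.0613
dp [ 0.5 -0.6  1.1] ang [ 0.0013  0.0014 -0.0004] dist 1.3 deg 0.1
```

Emit:
servo_tool:
  fingers: [1,1,1,1,1,1,1,1,1,1]
  dp:
    - [0.5,-0.5,1]
    - [0.5,-0.5,1]
    - [0.5,-0.5,1]
    - [0.5,-0.5,1]
    - [0.5,-0.5,1]
    - [0.5,-0.5,1]
    - [0.5,-0.5,1]
    - [0.5,-0.5,1]
    - [0.5,-0.5,1]
    - [0.5,-0.5,1]
  angular:
    - [0,0,0]
    - [0,0,0]
    - [0,0,0]
    - [0,0,0]
    - [0,0,0]
    - [0,0,0]
    - [0,0,0]
    - [0,0,0]
    - [0,0,0]
    - [0,0,0]

```text
clock: 4.03
ee_pos: [0.6095, 0.2235, 0.0614]
eef_rot: [[-0.97, 0.242, 0.002], [0.242, 0.97, 0.001], [-0.002, 0.001, -1.0]]
wrist_force: [0.1, -1.7, 4.0]
gripper_width: 0.0275
```

Run:
```python
from h import *
show(); o=bot.get_obs(); goto([.6093,.2235,.061],down(np.radians(76)))
```

```text
t 4.03 p [0.6095 0.2235 0.0614] q [ 0.015  0.654 -0.661  1.689  0.474  0.961  0.504] F [ 0.1 -1.7  4. ] M [-0.2  -0.02  0.01] w 0.0275
dp [ 0.2 -0.1  0.4] ang [ 0.0014  0.0019 -0.0005] dist 0.5 deg 0.1
```

Run:
```python
from h import *
goto([.6095,.2235,.15],down(np.radians(76)))
goto([.375,.23,.39],down(np.radians(76)))
```

```text
dp [ -0.1   0.1 -88.6] ang [ 0.0014  0.0019 -0.0005] dist 88.6 deg 0.1
dp [ 228.5  -50.1 -329.1] ang [ 0.0014  0.0019 -0.0005] dist 403.8 deg 0.1
```

Emit:
servo_tool:
  fingers: [1,1,1,1,1,1,1,1,1,1]
  dp:
    - [0,0,-15]
    - [0,0,-35]
    - [0,0,-65]
    - [0,0,-100]
    - [0,0,-135]
    - [20,-5,-165]
    - [55,-12,-195]
    - [90,-20,-225]
    - [125,-28,-255]
    - [160,-35,-285]
  angular:
    - [0,0,0]
    - [0,0,0]
    - [0,0,0]
    - [0,0,0]
    - [0,0,0]
    - [0,0,0]
    - [0,0,0]
    - [0,0,0]
    - [0,0,0]
    - [0,0,0]

```text
clock: 4.87
ee_pos: [0.4583, 0.2277, 0.3344]
eef_rot: [[-0.97, 0.242, 0.001], [0.242, 0.97, 0.001], [-0.001, 0.001, -1.0]]
wrist_force: [-0.1, -0.7, -1.2]
gripper_width: 0.0276
```

Run:
```python
from h import *
show(); goto([.375,.23,.39],down(np.radians(76)))
```

```text
t 4.87 p [0.4583 0.2277 0.3344] q [ 0.161  0.173 -0.841  1.688  0.133  1.338  0.624] F [-0.1 -0.7 -1.2] M [ 0.   -0.18  0.02] w 0.0276
dp [ 81.4 -17.8 -55.7] ang [0.0009 0.0013 0.0004] dist 100.2 deg 0.1
```

Emit:
servo_tool:
  fingers: [1,1,1,1,1,1,1]
  dp:
    - [40,-10,-25]
    - [75,-17,-50]
    - [81,-18,-56]
    - [81,-18,-56]
    - [81,-18,-56]
    - [81,-18,-56]
    - [81,-18,-56]
  angular:
    - [0,0,0]
    - [0,0,0]
    - [0,0,0]
    - [0,0,0]
    - [0,0,0]
    - [0,0,0]
    - [0,0,0]

```text
clock: 5.45
ee_pos: [0.3757, 0.229, 0.3892]
eef_rot: [[-0.97, 0.243, -0.001], [0.243, 0.97, 0.0], [0.001, 0.0, -1.0]]
wrist_force: [0.3, -0.0, -1.5]
gripper_width: 0.0279
```

Run:
```python
from h import *
show()
o=bot.get_obs(); s=bot.read_camera('side'); cv2.imwrite('pics/side4.png',s[:,:,::-1])
R=np.array(o['eef_rot']);p=o['ee_pos']; b=p+R[:,2]*.03
c=proj('side',b)[0]; print(c, proj('side',p+R[:,2]*.0454))
x,y=int(c[0])-35,int(c[1])-35
crop(s,x,y,70,70,8,'pics/c4.png')
ray_=CAL['side']; oo,_=ray('side',[[0,0]]); d=oo-b; print(np.degrees(np.arctan2(d[1],d[0])),np.linalg.norm(d))
```

```text
t 5.45 p [0.3757 0.229  0.3892] q [ 0.209 -0.02  -0.858  1.723 -0.016  1.432  0.68 ] F [ 0.3 -0.  -1.5] M [ 0.07 -0.15 -0.03] w 0.0279
[273.214174 185.562473] [[273.1433198  195.15243238]]
136.84312953418546 0.4902681182395025
```

View pics/c4.png

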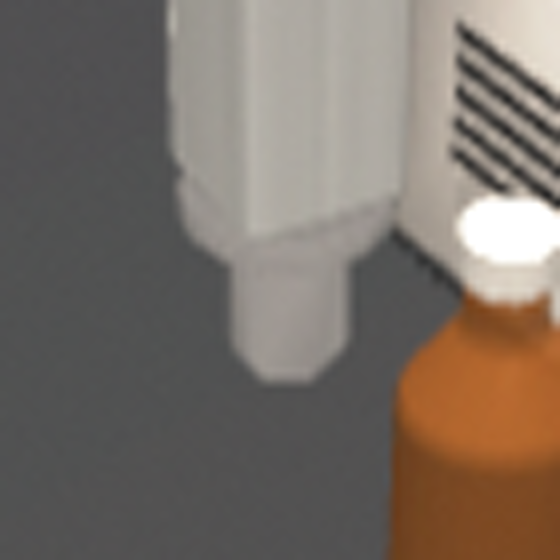

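The blade's lower edge shows a central flat about 55 px wide between two chamfers. Its full width is about 120 px at 8x, or 18.7 mm, so a flat faces the camera. I'll raise the contrast to confirm.

Run:
```python
import cv2,numpy as np
s=cv2.imread('pics/side4.png').mean(2)
c=s[178:202,262:286]
for r in (190,191,192): print(s[r,260:290].astype(int))
c=np.clip((c-120)*255/70,0,255).astype(np.uint8)
cv2.imwrite('pics/c5.png',cv2.resize(c,None,fx=20,fy=20,interpolation=cv2.INTER_CUBIC))
```

```text
[ 82  82  81  82  81  82  94 127 139 150 152 153 152 152 150 149 148 145
 142 143 143 112  81  81  83  81  82  82  81  82]
[ 81  81  81  81  82  82  94 125 138 148 152 152 153 152 149 148 147 145
 141 143 142 113  83  81  83  82  81  83  82  82]
[ 81  81  81  82  81  82  90 125 137 149 151 153 153 150 148 147 144 143
 141 142 143 105  81  82  81  81  81  82  82  81]
```

View pics/c5.png

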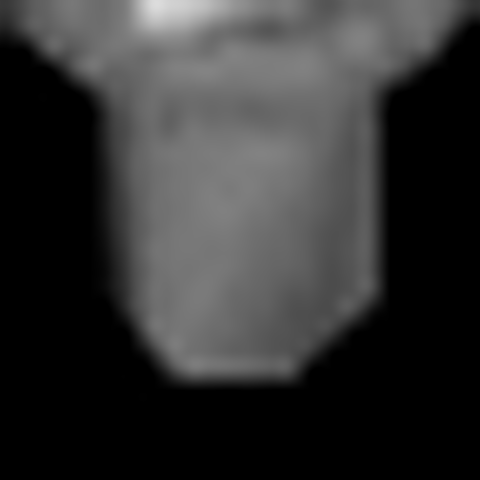

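The flat bottom edge is symmetric and the width is 18.1 mm, so one flat's normal points along tool y. That gives key x = tool y. Next is the hover pose over the nut.

```bash
cat >> ov.py <<'E'
M0=np.array([.5364,-.2092,.1255]); YAW=np.radians(-8.7); TIP=.0454
def nutpose(th,h,M=M0,dx=0,dy=0):
    "tool pose with key tip h above the mouth, tool y at angle th(rad) about n in pump surface frame"
    R=pumpaxes(YAW); n=R[:,2]; y=R@np.array([np.cos(th),np.sin(th),0])
    Rt=np.c_[np.cross(y,-n),y,-n]
    return M+R@np.array([dx,dy,h+TIP]),Rt
E
python3 - <<'E'
from ov import *
show()
p,R=nutpose(np.radians(86.8),.075); print(p); goto(p,R)
E
```

```text
t 5.5 p [0.3757 0.2291 0.3891] q [ 0.209 -0.019 -0.858  1.723 -0.016  1.432  0.68 ] F [ 0.2  0.3 -2. ] M [ 0.03 -0.14 -0.01] w 0.0279
[ 0.48610223 -0.20150336  0.23461946]
dp [-211.7 -391.   154.2] ang [-0.0322 -0.4364 -0.0366] dist 470.6 deg 25.2
```

Emit:
servo_tool:
  fingers: [1,1,1,1,1,1,1,1,1,1]
  dp:
    - [-20,-36,0]
    - [-38,-70,0]
    - [-56,-105,10]
    - [-74,-140,20]
    - [-92,-172,30]
    - [-110,-205,40]
    - [-130,-240,55]
    - [-150,-277,75]
    - [-170,-313,95]
    - [-190,-350,115]
  angular:
    - [0,-0.05,0]
    - [0,-0.1,0]
    - [0,-0.15,0]
    - [-0.01,-0.2,-0.01]
    - [-0.02,-0.25,-0.02]
    - [-0.02,-0.3,-0.02]
    - [-0.03,-0.35,-0.03]
    - [-0.03,-0.4,-0.03]
    - [-0.032,-0.436,-0.037]
    - [-0.032,-0.436,-0.037]

```text
clock: 6.33
ee_pos: [0.4696, -0.145, 0.2777]
eef_rot: [[-0.887, 0.201, 0.416], [0.192, 0.979, -0.065], [-0.42, 0.022, -0.907]]
wrist_force: [-0.1, -0.3, -1.2]
gripper_width: 0.0277
```

Run:
```python
from ov import *
show()
p,R=nutpose(np.radians(86.8),.04); print(p); goto(p,R)
```

```text
t 6.33 p [ 0.4696 -0.145   0.2777] q [ 0.435 -0.163 -0.219  2.181 -0.093  0.688  1.632] F [-0.1 -0.3 -1.2] M [0.19 0.42 0.01] w 0.0277
[ 0.50072367 -0.20374076  0.20289869]
dp [ -7.4 -52.9  84.6] ang [-0.0013 -0.0019  0.0002] dist 100.0 deg 0.1
```

Emit:
servo_tool:
  fingers: [1,1,1,1,1,1,1,1]
  dp:
    - [-3,-20,30]
    - [-7,-45,60]
    - [-7.5,-53,80]
    - [-7.5,-53,84.5]
    - [-7.5,-53,84.5]
    - [-7.5,-53,84.5]
    - [-7.5,-53,84.5]
    - [-7.5,-53,84.5]
  angular:
    - [-0.001,-0.002,0]
    - [-0.001,-0.002,0]
    - [-0.001,-0.002,0]
    - [-0.001,-0.002,0]
    - [-0.001,-0.002,0]
    - [-0.001,-0.002,0]
    - [-0.001,-0.002,0]
    - [-0.001,-0.002,0]

```text
clock: 7.0
ee_pos: [0.5013, -0.2032, 0.2044]
eef_rot: [[-0.885, 0.2, 0.42], [0.19, 0.98, -0.064], [-0.424, 0.023, -0.905]]
wrist_force: [0.7, 0.2, -1.5]
gripper_width: 0.0274
```

Run:
```python
from ov import *
show()
p,R=nutpose(np.radians(86.8),.04); goto(p,R)
o=bot.get_obs(); s=bot.read_camera('side'); t=bot.read_camera('top')
cv2.imwrite('pics/side6.png',s[:,:,::-1]);cv2.imwrite('pics/top6.png',t[:,:,::-1])
tip=o['ee_pos']+TIP*np.array(o['eef_rot'])[:,2]
print(tip,proj('side',tip),proj('top',tip),proj('side',M0),proj('top',M0))
a=lambda im,x,y,w,h,k:cv2.resize(im[y:y+h,x:x+w,::-1],None,fx=k,fy=k,interpolation=cv2.INTER_CUBIC)
cv2.imwrite('pics/c6.png',np.hstack([a(s,320,90,90,110,4),a(t,360,150,100,110,4)]))
```

```text
t 7.0 p [ 0.5013 -0.2032  0.2044] q [ 0.458  0.02  -0.141  2.199 -0.142  0.494  1.793] F [ 0.7  0.2 -1.5] M [0.17 0.49 0.07] w 0.0274
dp [ 1.1 -0.7  1.2] ang [-0.0001  0.0021  0.0016] dist 1.7 deg 0.2
[ 0.52037014 -0.20613153  0.16333194] [[366.44714739 147.18120874]] [[415.90754962 218.95415233]] [[359.34852605 157.39790679]] [[411.45641415 212.8834745 ]]
```

View pics/c6.png

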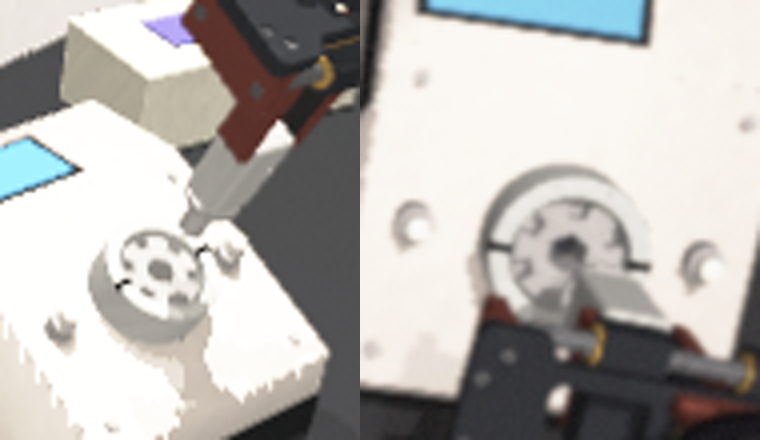

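Run:
```python
from ov import *
o=bot.get_obs(); R=np.array(o['eef_rot']); p=o['ee_pos']
out=[]
for n,(x,y) in {'side':(340,125),'top':(392,194)}.items():
    im=cv2.imread(f'pics/{n}6.png'); k=10
    c=cv2.resize(im[y:y+40,x:x+40],None,fx=k,fy=k,interpolation=cv2.INTER_CUBIC); raw=c.copy()
    def L(P,col):
        q=(proj(n,P)-[x,y]+.5)*k-.5
        cv2.polylines(c,[np.round(q*8).astype(np.int32).reshape(-1,1,2)],False,col,1,cv2.LINE_AA,3)
    t=np.pi/2+np.pi/6+np.arange(7)*np.pi/3
    for r,h in((.0185/2,TIP-.003),(.0075,TIP),(.0185/2,TIP-.03)):
        L(p+np.c_[r*np.cos(t),r*np.sin(t),h+0*t]@R.T,(0,0,255))
    Rp=pumpaxes(YAW); Rq=Rp@Rn.from_euler('z',-.58).as_matrix()
    L(circ(M0,Rq,.0172/3**.5,0,6,np.pi/6),(255,0,0)); L(circ(M0,Rp,.028,.005),(0,200,0))
    out.append(np.vstack([raw[:300],c[:300]]))
cv2.imwrite('pics/c7.png',np.hstack(out))
```

```text
(no output)
```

View pics/c7.png

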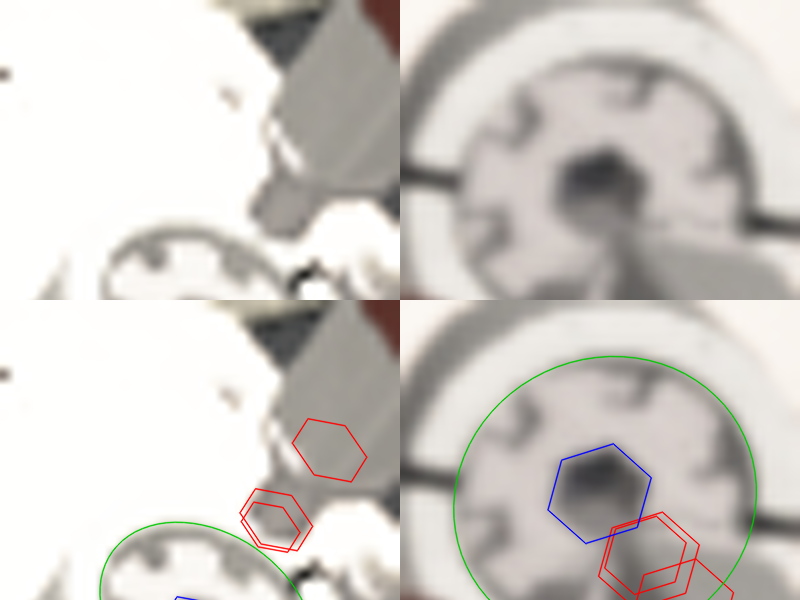

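Run:
```python
from ov import *
p,R=nutpose(np.radians(86.8),.0); goto(p,R)
```

```text
dp [ 1.  -0.4 41.1] ang [-0.0004  0.0021  0.0012] dist 41.1 deg 0.1
```

Emit:
servo_tool:
  fingers: [1,1,1,1,1,1,1,1]
  dp:
    - [1,-0.5,20]
    - [1,-0.5,34]
    - [1,-0.5,38]
    - [1,-0.5,40]
    - [1,-0.5,42]
    - [1,-0.5,44]
    - [1,-0.5,44]
    - [1,-0.5,44]
  angular:
    - [0,0.002,0.001]
    - [0,0.002,0.001]
    - [0,0.002,0.001]
    - [0,0.002,0.001]
    - [0,0.002,0.001]
    - [0,0.002,0.001]
    - [0,0.002,0.001]
    - [0,0.002,0.001]

```text
clock: 7.77
ee_pos: [0.5187, -0.2067, 0.1645]
eef_rot: [[-0.886, 0.201, 0.418], [0.192, 0.979, -0.065], [-0.423, 0.023, -0.906]]
wrist_force: [0.5, 0.2, -1.6]
gripper_width: 0.0274
```

```bash
cat >> ov.py <<'E'
def rep():
    o=bot.get_obs(); R=pumpaxes(YAW); C=np.array(o['eef_rot'])
    tip=o['ee_pos']+TIP*C[:,2]; l=R.T@(tip-M0)*1000; y=R.T@C[:,1]
    print('t',round(o['clock'],2),'tip rel mouth mm',l.round(1),'th',np.degrees(np.arctan2(y[1],y[0])).round(2),'F nut',(R.T@o['wrist_force']).round(1),'M',(R.T@o['wrist_torque']).round(2),'q',np.round(o['q'],2),'w',round(o['gripper_width'],4),'tilt',np.degrees(np.arccos(min(1,-C[:,2]@R[:,2]))).round(2))
E
python3 -c "
from ov import *
rep()"
```

```text
t 7.77 tip rel mouth mm [ 0.4 -0.3 -2.5] th 86.81 F nut [-0.3  0.3 -1.6] M [ 0.04  0.44 -0.01] q [ 0.45  0.11 -0.14  2.21 -0.13  0.39  1.78] w 0.0274 tilt 0.05
```

Emit:
servo_tool:
  fingers: [1,1,1,1,1,1]
  dp:
    - [0.4,-0.3,1.5]
    - [0.4,-0.3,3]
    - [0.4,-0.3,4.5]
    - [0.4,-0.3,6]
    - [0.4,-0.3,6]
    - [0.4,-0.3,6]
  angular:
    - [0,0,0]
    - [0,0,0]
    - [0,0,0]
    - [0,0,0]
    - [0,0,0]
    - [0,0,0]

```text
clock: 8.27
ee_pos: [0.5208, -0.2073, 0.1587]
eef_rot: [[-0.886, 0.201, 0.418], [0.192, 0.979, -0.064], [-0.422, 0.023, -0.906]]
wrist_force: [-0.0, -0.7, -1.9]
gripper_width: 0.0277
```

```bash
python3 -c "
from ov import *
rep()"
```

```text
t 8.27 tip rel mouth mm [-0.2 -0.5 -8.7] th 86.81 F nut [-0.8 -0.6 -1.8] M [ 0.09  0.41 -0.05] q [ 0.45  0.12 -0.14  2.21 -0.13  0.38  1.78] w 0.0277 tilt 0.03
```

It went in without force, reaching 8.7 mm. I'll continue to full depth.

Emit:
servo_tool:
  fingers: [1,1,1,1,1,1,1,1,1,1]
  dp:
    - [0,0,2]
    - [0,0,4]
    - [0,0,6]
    - [0,0,8]
    - [0,0,10]
    - [0,0,12]
    - [0,0,13.5]
    - [0,0,15]
    - [0,0,15]
    - [0,0,15]
  angular:
    - [0,0,0]
    - [0,0,0]
    - [0,0,0]
    - [0,0,0]
    - [0,0,0]
    - [0,0,0]
    - [0,0,0]
    - [0,0,0]
    - [0,0,0]
    - [0,0,0]

```text
clock: 9.1
ee_pos: [0.527, -0.2083, 0.145]
eef_rot: [[-0.886, 0.201, 0.418], [0.192, 0.979, -0.064], [-0.422, 0.023, -0.906]]
wrist_force: [-0.0, -1.1, -1.8]
gripper_width: 0.0278
```

```bash
python3 -c "
from ov import *
rep()"
```

```text
t 9.1 tip rel mouth mm [ -0.3  -0.5 -23.7] th 86.8 F nut [-0.7 -1.1 -1.7] M [-0.03  0.47 -0.04] q [ 0.44  0.15 -0.14  2.21 -0.13  0.35  1.78] w 0.0278 tilt 0.03
```

Emit:
servo_tool:
  fingers: [1,1,1]
  dp:
    - [0,0,1]
    - [0,0,1.5]
    - [0,0,1.5]
  angular:
    - [0,0,0]
    - [0,0,0]
    - [0,0,0]

```text
clock: 9.35
ee_pos: [0.5278, -0.2085, 0.1443]
eef_rot: [[-0.886, 0.201, 0.418], [0.192, 0.979, -0.065], [-0.423, 0.023, -0.906]]
wrist_force: [-4.5, 0.9, 3.7]
gripper_width: 0.0277
```

Run:
```python
from ov import *
rep()
s=bot.read_camera('side'); t=bot.read_camera('top')
cv2.imwrite('pics/side8.png',s[:,:,::-1]);cv2.imwrite('pics/top8.png',t[:,:,::-1])
a=lambda im,x,y,w,h,k:cv2.resize(im[y:y+h,x:x+w,::-1],None,fx=k,fy=k,interpolation=cv2.INTER_CUBIC)
cv2.imwrite('pics/c8.png',np.hstack([a(s,325,110,70,80,5),a(t,375,170,70,80,5)]))
```

```text
t 9.35 tip rel mouth mm [  0.2  -0.6 -24.8] th 86.8 F nut [-2.6  0.2  5.3] M [ 0.08  0.74 -0.01] q [ 0.44  0.16 -0.14  2.21 -0.13  0.34  1.78] w 0.0277 tilt 0.06
```

View pics/c8.png

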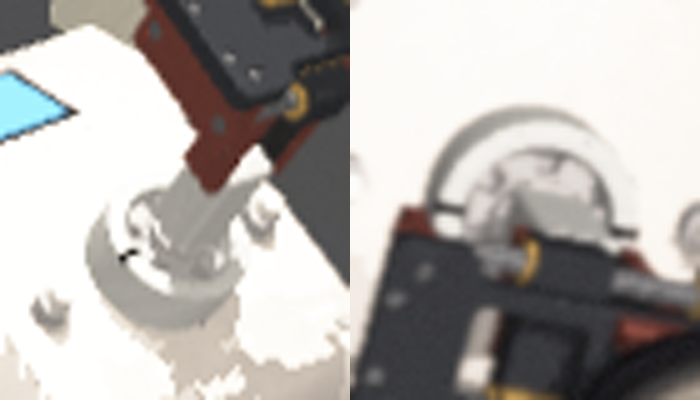

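The key bottomed on the socket floor at about 6 N with the tip 24 mm in. Now I'll turn clockwise, positive about tool z, in stages.

Emit:
servo_tool:
  fingers: [1,1,1,1,1,1,1,1,1,1]
  dp:
    - [0,0,-0.7]
    - [0,0,-0.7]
    - [0,0,-0.7]
    - [0,0,-0.7]
    - [0,0,-0.7]
    - [0,0,-0.7]
    - [0,0,-0.7]
    - [0,0,-0.7]
    - [0,0,-0.7]
    - [0,0,-0.7]
  angular:
    - [0,0,0.05]
    - [0,0,0.1]
    - [0,0,0.15]
    - [0,0,0.2]
    - [0,0,0.28]
    - [0,0,0.36]
    - [0,0,0.44]
    - [0,0,0.52]
    - [0,0,0.6]
    - [0,0,0.6]

```text
clock: 10.28
ee_pos: [0.5275, -0.2087, 0.1448]
eef_rot: [[-0.615, 0.668, 0.418], [0.713, 0.698, -0.065], [-0.336, 0.258, -0.906]]
wrist_force: [-0.6, -1.9, -1.9]
gripper_width: 0.0277
```

```bash
python3 -c "
from ov import *
rep()
p,R=nutpose(np.radians(-15),-.0242);goto(p,R)"
```

```text
t 10.28 tip rel mouth mm [  0.2  -0.8 -24.2] th 52.27 F nut [-1.1 -2.  -1.6] M [-0.34  0.51  0.02] q [ 0.33  0.15 -0.02  2.22 -0.19  0.34  1.23] w 0.0277 tilt 0.08
dp [0.6 0.6 0. ] ang [6.0000e-04 1.3000e-03 1.1741e+00] dist 0.8 deg 67.3
```

Emit:
servo_tool:
  fingers: [1,1,1,1,1,1,1,1,1,1]
  dp:
    - [0,0,0]
    - [0,0,0]
    - [0,0,0]
    - [0,0,0]
    - [0,0,0]
    - [0,0,0]
    - [0,0,0]
    - [0,0,0]
    - [0,0,0]
    - [0,0,0]
  angular:
    - [0,0,0.09]
    - [0,0,0.18]
    - [0,0,0.27]
    - [0,0,0.36]
    - [0,0,0.45]
    - [0,0,0.54]
    - [0,0,0.63]
    - [0,0,0.72]
    - [0,0,0.81]
    - [0,0,0.9]

```text
clock: 11.12
ee_pos: [0.5279, -0.2089, 0.145]
eef_rot: [[0.142, 0.897, 0.419], [0.99, -0.126, -0.066], [-0.006, 0.424, -0.906]]
wrist_force: [-0.3, -1.8, -1.8]
gripper_width: 0.0277
```

Run:
```python
from ov import *
rep()
s=bot.read_camera('side'); t=bot.read_camera('top')
cv2.imwrite('pics/side9.png',s[:,:,::-1]);cv2.imwrite('pics/top9.png',t[:,:,::-1])
a=lambda im,x,y,w,h,k:cv2.resize(im[y:y+h,x:x+w,::-1],None,fx=k,fy=k,interpolation=cv2.INTER_CUBIC)
cv2.imwrite('pics/c9.png',np.hstack([a(s,325,110,70,80,5),a(t,375,170,70,80,5)]))
```

```text
t 11.12 tip rel mouth mm [  0.6  -1.1 -24.2] th 0.64 F nut [-0.8 -1.9 -1.6] M [-0.3   0.37  0.15] q [ 0.16  0.15  0.16  2.23 -0.27  0.35  0.42] w 0.0277 tilt 0.13
```

View pics/c9.png

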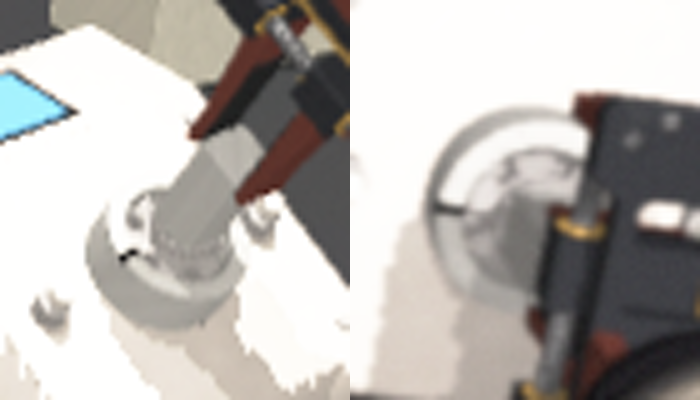

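Emit:
servo_tool:
  fingers: [1,1,1,1,1,1,1,1,1,1]
  dp:
    - [0,0,0]
    - [0,0,0]
    - [0,0,0]
    - [0,0,0]
    - [0,0,0]
    - [0,0,0]
    - [0,0,0]
    - [0,0,0]
    - [0,0,0]
    - [0,0,0]
  angular:
    - [0,0,0.11]
    - [0,0,0.22]
    - [0,0,0.33]
    - [0,0,0.44]
    - [0,0,0.55]
    - [0,0,0.66]
    - [0,0,0.77]
    - [0,0,0.88]
    - [0,0,0.98]
    - [0,0,1.05]

```text
clock: 12.05
ee_pos: [0.528, -0.2096, 0.1451]
eef_rot: [[0.848, 0.325, 0.42], [0.386, -0.92, -0.067], [0.364, 0.218, -0.905]]
wrist_force: [0.3, -2.3, -0.9]
gripper_width: 0.0275
```

Run:
```python
from ov import *
rep()
s=bot.read_camera('side'); t=bot.read_camera('top')
cv2.imwrite('pics/side10.png',s[:,:,::-1]);cv2.imwrite('pics/top10.png',t[:,:,::-1])
a=lambda im,x,y,w,h,k:cv2.resize(im[y:y+h,x:x+w,::-1],None,fx=k,fy=k,interpolation=cv2.INTER_CUBIC)
cv2.imwrite('pics/c10.png',np.hstack([a(s,335,125,50,60,8),a(t,380,180,50,60,8)]))
```

```text
t 12.05 tip rel mouth mm [  0.9  -1.7 -24.1] th -59.37 F nut [ 0.2 -2.2 -1.1] M [-0.7   0.57  0.15] q [-0.03  0.15  0.38  2.24 -0.38  0.35 -0.53] w 0.0275 tilt 0.19
```

View pics/c10.png

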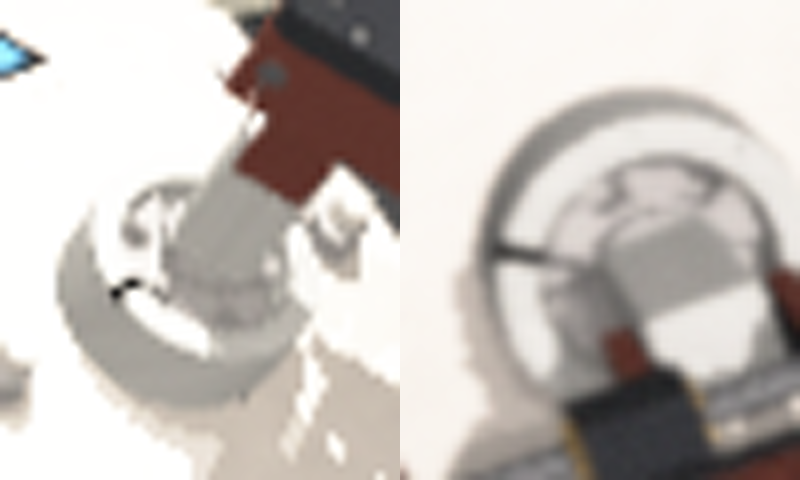

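```bash
cat >> ov.py <<'E'
def two(tag,q,fn,box={'top':(384,184,45,37),'side':(338,134,45,37)}):
    v={n:cv2.imread(f'pics/{n}{tag}.png')[:,:,::-1] for n in('top','side')}
    overlay(fn,v,M0,YAW,q,k=8,box=box)
E
python3 - <<'E'
from ov import *
two(10,2.99,'pics/o3.png')
E
```

```text
(no output)
```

View pics/o3.png

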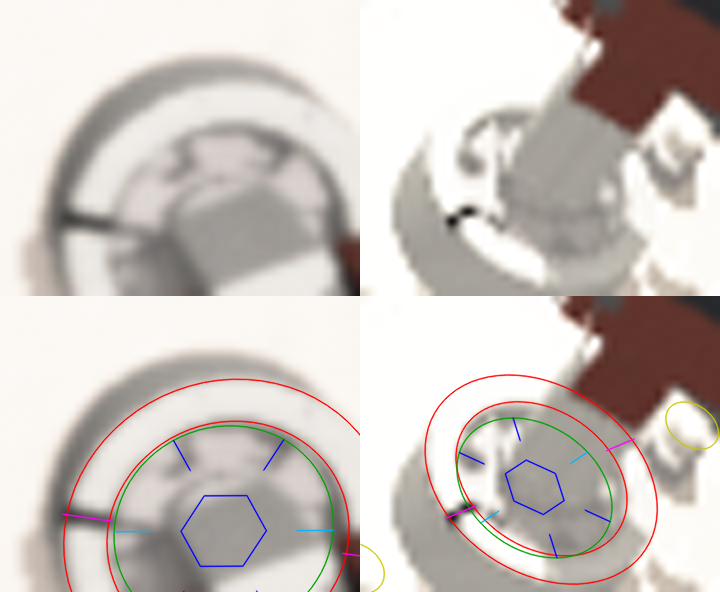

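Emit:
servo_tool:
  fingers: [1,1,1,1,1,1]
  dp:
    - [0,0,0]
    - [0,0,0]
    - [0,0,0]
    - [0,0,0]
    - [0,0,0]
    - [0,0,0]
  angular:
    - [0,0,0.05]
    - [0,0,0.1]
    - [0,0,0.14]
    - [0,0,0.15]
    - [0,0,0.15]
    - [0,0,0.15]

```text
clock: 12.65
ee_pos: [0.528, -0.2097, 0.1451]
eef_rot: [[0.885, 0.2, 0.419], [0.25, -0.966, -0.067], [0.392, 0.164, -0.905]]
wrist_force: [-1.3, -2.3, -1.6]
gripper_width: 0.0276
```

Run:
```python
from ov import *
rep()
s=bot.read_camera('side'); t=bot.read_camera('top')
cv2.imwrite('pics/side11.png',s[:,:,::-1]);cv2.imwrite('pics/top11.png',t[:,:,::-1])
two(11,3.142,'pics/o4.png')
```

```text
t 12.65 tip rel mouth mm [  0.9  -1.9 -24.1] th -67.6 F nut [-1.5 -2.4 -1.1] M [-0.58  0.61  0.12] q [-0.06  0.15  0.41  2.24 -0.39  0.35 -0.66] w 0.0276 tilt 0.2
```

View pics/o4.png

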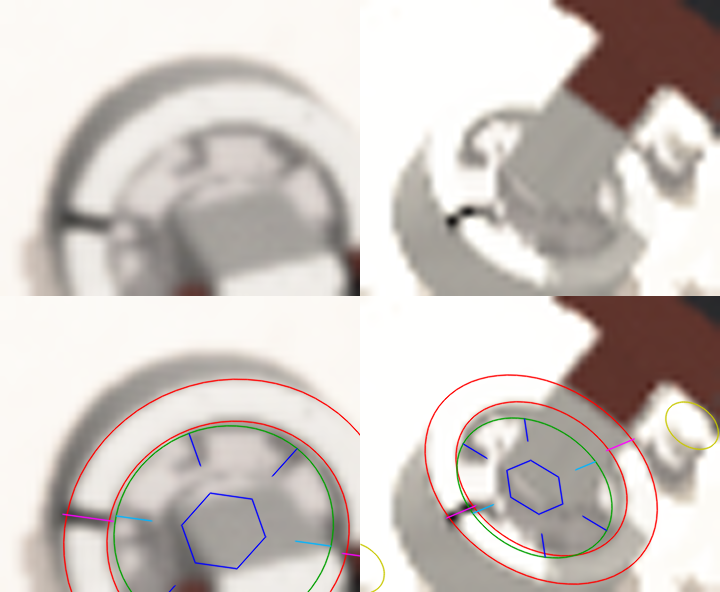

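Emit:
servo_tool:
  fingers: [1,1,1,1,1]
  dp:
    - [0,0,0]
    - [0,0,0]
    - [0,0,0]
    - [0,0,0]
    - [0,0,0]
  angular:
    - [0,0,-0.05]
    - [0,0,-0.1]
    - [0,0,-0.13]
    - [0,0,-0.13]
    - [0,0,-0.13]

```text
clock: 13.17
ee_pos: [0.528, -0.2095, 0.1451]
eef_rot: [[0.852, 0.312, 0.419], [0.372, -0.926, -0.066], [0.368, 0.213, -0.905]]
wrist_force: [0.1, -1.0, -1.3]
gripper_width: 0.0277
```

Run:
```python
from ov import *
rep()
s=bot.read_camera('side'); t=bot.read_camera('top')
cv2.imwrite('pics/side12.png',s[:,:,::-1]);cv2.imwrite('pics/top12.png',t[:,:,::-1])
two(12,3.142,'pics/o5.png')
```

```text
t 13.17 tip rel mouth mm [  0.8  -1.6 -24.2] th -60.24 F nut [-0.3 -1.  -1.3] M [-0.26  0.5   0.01] q [-0.04  0.15  0.38  2.24 -0.38  0.35 -0.54] w 0.0277 tilt 0.18
```

View pics/o5.png

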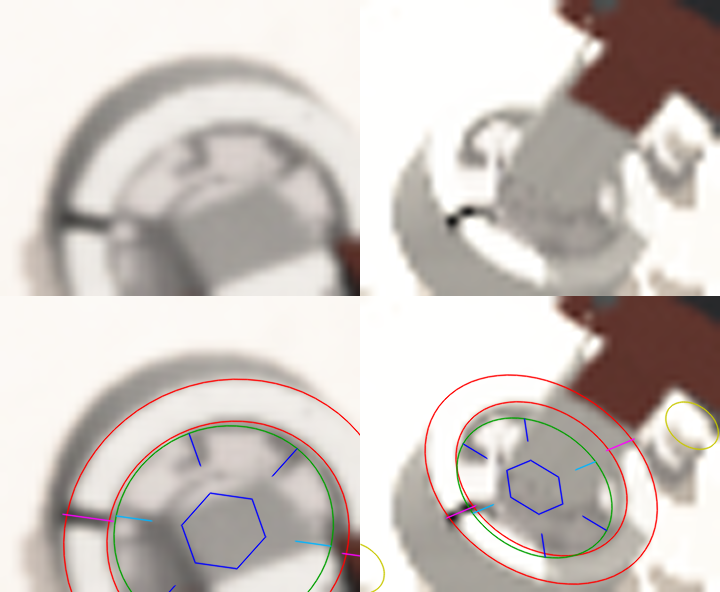

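The torque dropped to zero, so the key is free in its play, and the slots still match the 3.142 overlay. I'll withdraw along the axis.

Emit:
servo_tool:
  fingers: [1,1,1,1,1,1,1,1,1,1]
  dp:
    - [0,0,-3]
    - [0,0,-7]
    - [0,0,-12]
    - [0,0,-18]
    - [0,0,-25]
    - [0,0,-35]
    - [0,0,-50]
    - [0,0,-70]
    - [0,0,-95]
    - [0,0,-110]
  angular:
    - [0,0,0]
    - [0,0,0]
    - [0,0,0]
    - [0,0,0]
    - [0,0,0]
    - [0,0,0]
    - [0,0,0]
    - [0,0,0]
    - [0,0,0]
    - [0,0,0]

```text
clock: 14.1
ee_pos: [0.481, -0.2022, 0.2468]
eef_rot: [[0.852, 0.311, 0.42], [0.371, -0.926, -0.067], [0.369, 0.213, -0.905]]
wrist_force: [0.0, -1.0, -1.3]
gripper_width: 0.0277
```

Run:
```python
from ov import *
rep(); show()
s=bot.read_camera('side'); t=bot.read_camera('top')
cv2.imwrite('pics/side13.png',s[:,:,::-1]);cv2.imwrite('pics/top13.png',t[:,:,::-1])
two(13,3.142,'pics/o6.png')
```

```text
t 14.1 tip rel mouth mm [ 0.8 -1.6 88.1] th -60.28 F nut [-0.4 -1.  -1.3] M [-0.02  0.59  0.  ] q [-0.11 -0.12  0.41  2.21 -0.03  0.61 -0.87] w 0.0277 tilt 0.24
t 14.1 p [ 0.481  -0.2022  0.2468] q [-0.107 -0.118  0.409  2.208 -0.032  0.607 -0.872] F [ 0.  -1.  -1.3] M [ 0.07  0.58 -0.01] w 0.0277
```

View pics/o6.png

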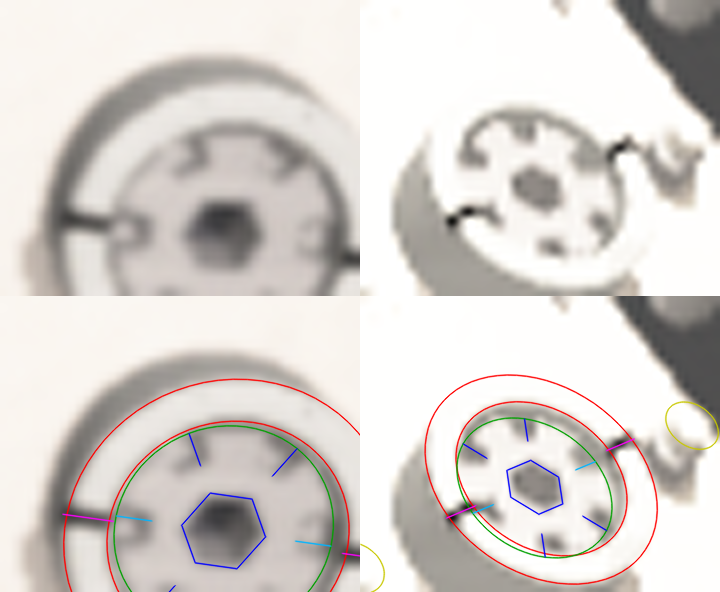

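Run:
```python
from ov import *
v={n:cv2.imread(f'pics/{n}13.png')[:,:,::-1] for n in('top','side')}
for M in (M0,M0+[.0005,0,0]): slotphase(v,M,YAW,h=-.001)
slotphase(v,M0,YAW,h=0)
# same-estimator calibrate: residual vs true unknown. show enlarged
crop(v['top'],384,184,55,55,10,'pics/c14.png')
```

```text
top q mod 60: 0.963 strength 0.6448566841505697
side q mod 60: 0.984 strength 0.6293725482124214
top q mod 60: 0.962 strength 0.6176125659142255
side q mod 60: 0.987 strength 0.6135732677181529
top q mod 60: 0.963 strength 0.6667419380301296
side q mod 60: 0.973 strength 0.7014966672205364
```

View pics/c14.png

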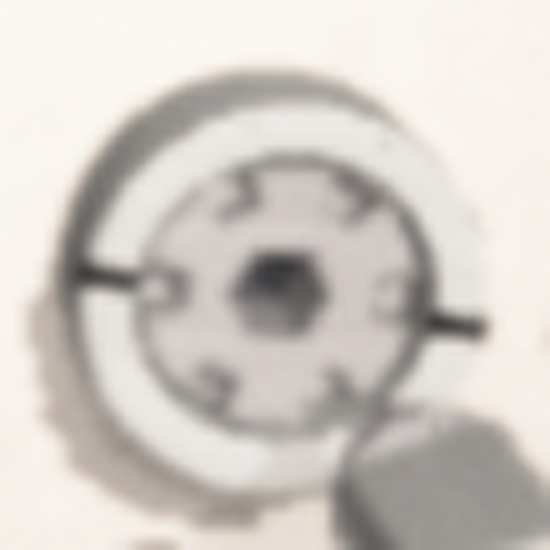

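Run:
```python
from ov import *
im=cv2.imread('pics/top13.png'); g=im.mean(2)
for box in ((392,209,8,6),(427,213,8,6)):
    x,y,w,h=box; w_=np.clip(150-g[y:y+h,x:x+w],0,None); yy,xx=np.mgrid[y:y+h,x:x+w]
    print((w_*xx).sum()/w_.sum(),(w_*yy).sum()/w_.sum())
# surface-rectified view: nut face plane z=0
def srect(n,im,hh,half=.04,res=.0001):
    a=np.arange(-half,half,res);X,Y=np.meshgrid(a,a); R=pumpaxes(YAW)
    # cols = -y (right in top image), rows = -x
    P=M0+np.stack([-Y,-X,0*X+hh],-1).reshape(-1,3)@R.T
    p=proj(n,P).astype(np.float32).reshape(X.shape+(2,))
    return cv2.remap(im,p[...,0],p[...,1],cv2.INTER_CUBIC)
outs=[]
for n in('top','side'):
    im=cv2.imread(f'pics/{n}13.png')
    r=srect(n,im,0.0)[::2,::2]; 
    rim=srect(n,im,.005)[::2,::2]
    yy,xx=np.mgrid[0:400,0:400]; rad=np.hypot(xx-200,yy-200)*.2
    o=np.where((rad>27)[...,None],rim,r)
    o=np.ascontiguousarray(o)
    cv2.line(o,(0,200),(400,200),(255,0,255),1)
    for s in(1,-1): cv2.line(o,(0,200+25*s),(400,200+25*s),(0,200,0),1)
    outs.append(o)
cv2.imwrite('pics/r1.png',np.hstack(outs))
```

```text
393.87812789620017 211.1177015755329
428.59491425192186 216.02779420461263
```

View pics/r1.png

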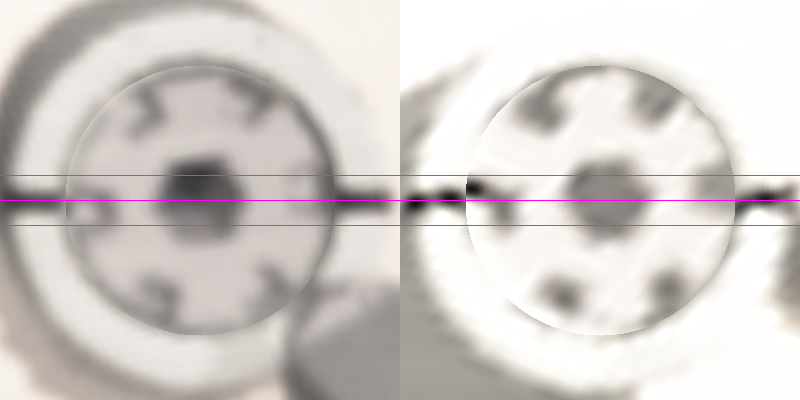

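Rectifying the picture onto the nut's face shows the groove at row 200. The left slot is centred near row 209 and the right near 187, so the nut is about 5° short, at about 3.05. That is inside the band but near its edge. I'll reseat the key and add about 5°.

Run:
```python
from ov import *
rep()
p,R=nutpose(np.radians(-60.2),0,dx=.0008,dy=-.0016); goto(p,R)
```

```text
t 14.2 tip rel mouth mm [ 2.5 -1.5 88.3] th -60.27 F nut [-0.9 -0.  -1.3] M [0.07 0.54 0.02] q [-0.11 -0.12  0.41  2.21 -0.03  0.6  -0.87] w 0.0276 tilt 0.42
dp [-1.8 -0.9 88.3] ang [ 0.0049 -0.0055 -0.0013] dist 88.3 deg 0.4
```

Emit:
servo_tool:
  fingers: [1,1,1,1,1,1,1,1,1,1]
  dp:
    - [-1.8,-0.9,25]
    - [-1.8,-0.9,50]
    - [-1.8,-0.9,70]
    - [-1.8,-0.9,80]
    - [-1.8,-0.9,84]
    - [-1.8,-0.9,87]
    - [-1.8,-0.9,90]
    - [-1.8,-0.9,92]
    - [-1.8,-0.9,92]
    - [-1.8,-0.9,92]
  angular:
    - [0.005,-0.005,-0.001]
    - [0.005,-0.005,-0.001]
    - [0.005,-0.005,-0.001]
    - [0.005,-0.005,-0.001]
    - [0.005,-0.005,-0.001]
    - [0.005,-0.005,-0.001]
    - [0.005,-0.005,-0.001]
    - [0.005,-0.005,-0.001]
    - [0.005,-0.005,-0.001]
    - [0.005,-0.005,-0.001]

```text
clock: 15.03
ee_pos: [0.5196, -0.2084, 0.1641]
eef_rot: [[0.852, 0.313, 0.419], [0.372, -0.926, -0.064], [0.368, 0.21, -0.906]]
wrist_force: [0.2, -0.0, -2.3]
gripper_width: 0.0274
```

Run:
```python
from ov import *
rep()
p,R=nutpose(np.radians(-60.2),-.0242,dx=.0008,dy=-.0016); goto(p,R)
```

```text
t 15.03 tip rel mouth mm [ 1.2 -1.7 -3.3] th -60.23 F nut [-0.7 -0.  -2.2] M [ 0.01  0.58 -0.  ] q [-0.1   0.1   0.45  2.24 -0.32  0.4  -0.6 ] w 0.0274 tilt 0.07
dp [-0.3 -0.3 20.9] ang [ 0.0002 -0.0012 -0.0005] dist 20.9 deg 0.1
```

Emit:
servo_tool:
  fingers: [1,1,1,1,1,1,1,1,1,1]
  dp:
    - [-0.3,-0.3,2]
    - [-0.3,-0.3,4]
    - [-0.3,-0.3,6.5]
    - [-0.3,-0.3,9]
    - [-0.3,-0.3,11.5]
    - [-0.3,-0.3,14]
    - [-0.3,-0.3,16.5]
    - [-0.3,-0.3,19]
    - [-0.3,-0.3,20.5]
    - [-0.3,-0.3,20.5]
  angular:
    - [0,0,0]
    - [0,0,0]
    - [0,0,0]
    - [0,0,0]
    - [0,0,0]
    - [0,0,0]
    - [0,0,0]
    - [0,0,0]
    - [0,0,0]
    - [0,0,0]

```text
clock: 15.87
ee_pos: [0.5279, -0.2096, 0.145]
eef_rot: [[0.852, 0.313, 0.419], [0.372, -0.926, -0.064], [0.368, 0.21, -0.906]]
wrist_force: [0.8, -1.1, -1.5]
gripper_width: 0.0276
```

Run:
```python
from ov import *
rep()
```

```text
t 15.87 tip rel mouth mm [  0.8  -1.7 -24.2] th -60.23 F nut [ 0.3 -1.  -1.8] M [-0.13  0.53 -0.04] q [-0.07  0.15  0.42  2.24 -0.4   0.36 -0.52] w 0.0276 tilt 0.05
```

Emit:
servo_tool:
  fingers: [1,1,1,1,1,1,1,1]
  dp:
    - [0,0,0]
    - [0,0,0]
    - [0,0,0]
    - [0,0,0]
    - [0,0,0]
    - [0,0,0]
    - [0,0,0]
    - [0,0,0]
  angular:
    - [0,0,0.06]
    - [0,0,0.12]
    - [0,0,0.17]
    - [0,0,0.21]
    - [0,0,0.225]
    - [0,0,0.225]
    - [0,0,0.225]
    - [0,0,0.225]

```text
clock: 16.53
ee_pos: [0.5279, -0.2098, 0.145]
eef_rot: [[0.901, 0.116, 0.419], [0.157, -0.986, -0.064], [0.405, 0.123, -0.906]]
wrist_force: [1.1, -2.0, -3.9]
gripper_width: 0.0279
```

```bash
cat >> ov.py <<'E'
def r1(tag,fn):
    R=pumpaxes(YAW)
    def srect(n,im,hh,half=.04,res=.0002):
        a=np.arange(-half,half,res);X,Y=np.meshgrid(a,a)
        P=M0+np.stack([-Y,-X,0*X+hh],-1).reshape(-1,3)@R.T
        p=proj(n,P).astype(np.float32).reshape(X.shape+(2,))
        return cv2.remap(im,p[...,0],p[...,1],cv2.INTER_CUBIC)
    outs=[]
    for n in('top','side'):
        im=cv2.imread(f'pics/{n}{tag}.png')
        r=srect(n,im,0.0); rim=srect(n,im,.005)
        yy,xx=np.mgrid[0:400,0:400]; rad=np.hypot(xx-200,yy-200)*.2
        o=np.ascontiguousarray(np.where((rad>27)[...,None],rim,r))
        cv2.line(o,(0,200),(400,200),(255,0,255),1)
        for s in(1,-1): cv2.line(o,(0,200+25*s),(400,200+25*s),(0,200,0),1)
        outs.append(o)
    cv2.imwrite(fn,np.hstack(outs))
E
python3 - <<'E'
from ov import *
rep()
s=bot.read_camera('side'); t=bot.read_camera('top')
cv2.imwrite('pics/side15.png',s[:,:,::-1]);cv2.imwrite('pics/top15.png',t[:,:,::-1])
r1(15,'pics/r2.png')
E
```

```text
t 16.53 tip rel mouth mm [  0.7  -1.9 -24.2] th -73.07 F nut [-0.4 -1.8 -4.1] M [-0.6   0.51  0.03] q [-0.11  0.15  0.47  2.24 -0.43  0.36 -0.72] w 0.0279 tilt 0.05
```

View pics/r2.png

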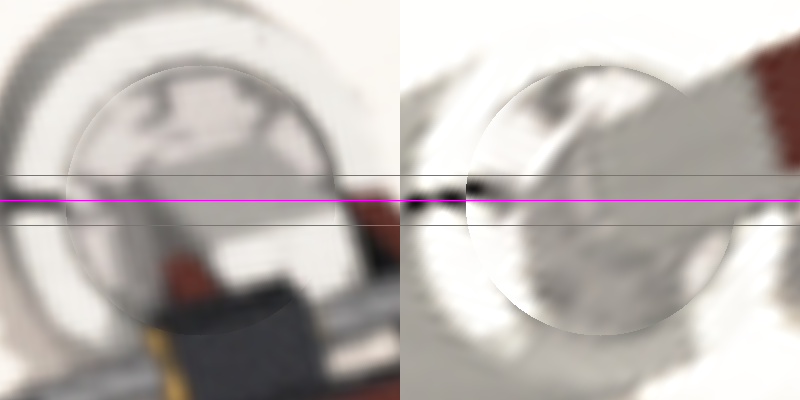

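Emit:
servo_tool:
  fingers: [1,1,1,1,1]
  dp:
    - [0,0,0]
    - [0,0,0]
    - [0,0,0]
    - [0,0,0]
    - [0,0,0]
  angular:
    - [0,0,-0.05]
    - [0,0,-0.1]
    - [0,0,-0.13]
    - [0,0,-0.13]
    - [0,0,-0.13]

```text
clock: 17.05
ee_pos: [0.528, -0.2096, 0.1451]
eef_rot: [[0.878, 0.231, 0.419], [0.282, -0.957, -0.064], [0.386, 0.174, -0.906]]
wrist_force: [0.4, 0.1, -2.6]
gripper_width: 0.0276
```

Emit:
servo_tool:
  fingers: [1,1,1,1,1,1,1,1,1,1]
  dp:
    - [0,0,-3]
    - [0,0,-7]
    - [0,0,-12]
    - [0,0,-18]
    - [0,0,-25]
    - [0,0,-35]
    - [0,0,-50]
    - [0,0,-70]
    - [0,0,-95]
    - [0,0,-110]
  angular:
    - [0,0,0]
    - [0,0,0]
    - [0,0,0]
    - [0,0,0]
    - [0,0,0]
    - [0,0,0]
    - [0,0,0]
    - [0,0,0]
    - [0,0,0]
    - [0,0,0]

```text
clock: 17.88
ee_pos: [0.4812, -0.2029, 0.2469]
eef_rot: [[0.878, 0.23, 0.42], [0.281, -0.958, -0.064], [0.387, 0.174, -0.905]]
wrist_force: [0.5, 0.7, -1.3]
gripper_width: 0.0284
```

Run:
```python
from ov import *
rep()
s=bot.read_camera('side'); t=bot.read_camera('top')
cv2.imwrite('pics/side16.png',s[:,:,::-1]);cv2.imwrite('pics/top16.png',t[:,:,::-1])
r1(16,'pics/r3.png')
slotphase({'top':t,'side':s},M0,YAW,h=-.001)
```

```text
t 17.88 tip rel mouth mm [ 1.1 -2.1 88.1] th -65.76 F nut [-0.2  0.8 -1.3] M [0.03 0.53 0.03] q [-0.16 -0.12  0.47  2.21 -0.02  0.61 -0.97] w 0.0284 tilt 0.14
top q mod 60: 0.012 strength 0.6379401720468875
side q mod 60: 0.035 strength 0.6446922847362725
```

View pics/r3.png

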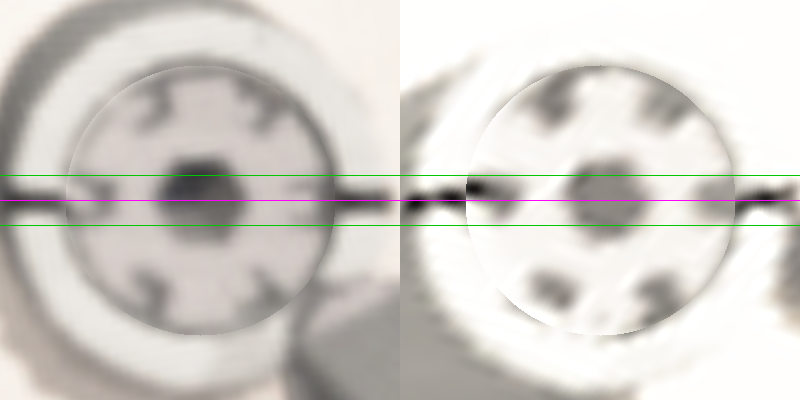

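Both views now show the slots symmetric about the groove line, with phase within 0.01–0.035 rad of aligned. I'll carry the key back to the stand.

Run:
```python
from ov import *
goto([.50,-.19,.29],down(np.radians(-80)))
goto([.6093,.2233,.29],down(np.radians(-80)))
```

```text
dp [ 35.5  -0.9 -31.6] ang [ 0.161  -0.4123  0.0955] dist 47.5 deg 25.9
dp [ 247.6 -371.6  -11.6] ang [ 0.161  -0.4123  0.0955] dist 446.7 deg 25.9
```

Emit:
servo_tool:
  fingers: [1,1,1,1,1,1,1,1,1,1]
  dp:
    - [25,-17,-20]
    - [50,-50,-30]
    - [75,-85,-30]
    - [100,-120,-28]
    - [120,-157,-25]
    - [140,-193,-22]
    - [160,-229,-20]
    - [180,-265,-18]
    - [200,-300,-15]
    - [220,-330,-12]
  angular:
    - [0.03,-0.08,0.02]
    - [0.06,-0.16,0.04]
    - [0.09,-0.24,0.06]
    - [0.12,-0.32,0.08]
    - [0.161,-0.412,0.095]
    - [0.161,-0.412,0.095]
    - [0.161,-0.412,0.095]
    - [0.161,-0.412,0.095]
    - [0.161,-0.412,0.095]
    - [0.161,-0.412,0.095]

```text
clock: 18.82
ee_pos: [0.5942, 0.1794, 0.2848]
eef_rot: [[0.984, 0.176, -0.002], [0.176, -0.984, 0.0], [-0.002, -0.001, -1.0]]
wrist_force: [0.6, 0.1, -1.8]
gripper_width: 0.0282
```

Run:
```python
from ov import *
show()
goto([.6093,.2233,.20],down(np.radians(-80)))
```

```text
t 18.82 p [0.5942 0.1794 0.2848] q [-0.511  0.314  0.154  1.572 -0.051  1.261 -1.742] F [ 0.6  0.1 -1.8] M [ 0.   -0.02  0.01] w 0.0282
dp [ 22.8 -40.5  84.8] ang [-0.0007  0.0018  0.0026] dist 96.7 deg 0.2
```

Emit:
servo_tool:
  fingers: [1,1,1,1,1,1,1]
  dp:
    - [15,-25,20]
    - [23,-40,50]
    - [23,-40,85]
    - [23,-40,110]
    - [23,-40,120]
    - [23,-40,120]
    - [23,-40,120]
  angular:
    - [0,0.002,0.002]
    - [0,0.002,0.002]
    - [0,0.002,0.002]
    - [0,0.002,0.002]
    - [0,0.002,0.002]
    - [0,0.002,0.002]
    - [0,0.002,0.002]

```text
clock: 19.4
ee_pos: [0.6098, 0.2227, 0.1648]
eef_rot: [[0.985, 0.174, -0.0], [0.174, -0.985, 0.001], [-0.0, -0.001, -1.0]]
wrist_force: [0.5, -0.7, -1.8]
gripper_width: 0.0279
```

Run:
```python
from ov import *
show()
o=bot.get_obs();R=np.array(o['eef_rot']);p=o['ee_pos']
H=np.array([.6093,.2233,.046])
out=[]
for n in('side','top'):
    im=bot.read_camera(n); cv2.imwrite(f'pics/{n}18.png',im[:,:,::-1])
    c0=proj(n,H+[0,0,.04])[0]; x,y=int(c0[0])-30,int(c0[1])-35; k=6
    c=cv2.resize(im[y:y+70,x:x+60,::-1],None,fx=k,fy=k,interpolation=cv2.INTER_CUBIC); raw=c.copy()
    def L(P,col):
        q=(proj(n,P)-[x,y]+.5)*k-.5
        cv2.polylines(c,[np.round(q*8).astype(np.int32).reshape(-1,1,2)],False,col,1,cv2.LINE_AA,3)
    t=np.linspace(0,2*np.pi,50)
    L(H+np.c_[.0125*np.cos(t),.0125*np.sin(t),0*t],(0,200,0))
    for r,h in((.008,TIP),(.009,TIP-.003),(.009,TIP-.03),(.017,TIP-.03)): L(p+np.c_[r*np.cos(t),r*np.sin(t),h+0*t]@R.T,(0,0,255))
    out+= [raw,c] if n=='side' else []
cv2.imwrite('pics/c18.png',np.hstack(out))
goto([.6093,.2233,.0614],down(np.radians(-80)))
```

```text
t 19.4 p [0.6098 0.2227 0.1648] q [-0.54   0.453  0.129  1.648 -0.066  1.045 -1.787] F [ 0.5 -0.7 -1.8] M [-0.01 -0.09  0.04] w 0.0279
dp [ -2.   -0.3 105.4] ang [-0.0016 -0.0034  0.0001] dist 105.4 deg 0.2
```

View pics/c18.png

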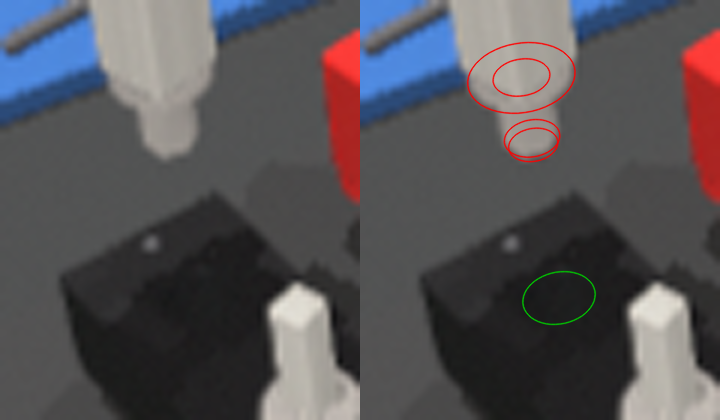

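Emit:
servo_tool:
  fingers: [1,1,1,1,1,1]
  dp:
    - [-2,0.5,25]
    - [-2,0.5,45]
    - [-2,0.5,58]
    - [-2,0.5,60]
    - [-2,0.5,60]
    - [-2,0.5,60]
  angular:
    - [-0.002,-0.003,0]
    - [-0.002,-0.003,0]
    - [-0.002,-0.003,0]
    - [-0.002,-0.003,0]
    - [-0.002,-0.003,0]
    - [-0.002,-0.003,0]

```text
clock: 20.0
ee_pos: [0.6103, 0.2227, 0.1083]
eef_rot: [[0.985, 0.173, 0.003], [0.173, -0.985, 0.001], [0.003, -0.0, -1.0]]
wrist_force: [0.8, 0.5, -1.6]
gripper_width: 0.028
```

Run:
```python
from ov import *
show()
goto([.6090,.2226,.0614],down(np.radians(-80)))
```

```text
t 20.0 p [0.6103 0.2227 0.1083] q [-0.533  0.51   0.12   1.698 -0.072  0.936 -1.782] F [ 0.8  0.5 -1.6] M [0.01 0.03 0.05] w 0.028
dp [-1.5 -0.1 46.9] ang [-0.0002 -0.0026 -0.0002] dist 46.9 deg 0.1
```

Emit:
servo_tool:
  fingers: [1,1,1,1,1,1,1]
  dp:
    - [-1.5,0,8]
    - [-1.5,0,14]
    - [-1.5,0,18]
    - [-1.5,0,22]
    - [-1.5,0,25]
    - [-1.5,0,25]
    - [-1.5,0,25]
  angular:
    - [0,-0.002,0]
    - [0,-0.002,0]
    - [0,-0.002,0]
    - [0,-0.002,0]
    - [0,-0.002,0]
    - [0,-0.002,0]
    - [0,-0.002,0]

```text
clock: 20.58
ee_pos: [0.6088, 0.2224, 0.083]
eef_rot: [[0.985, 0.173, 0.0], [0.173, -0.985, 0.0], [0.0, -0.0, -1.0]]
wrist_force: [-0.3, 0.1, -1.5]
gripper_width: 0.0276
```

Run:
```python
from ov import *
show()
goto([.6090,.2226,.0614],down(np.radians(-80)))
```

```text
t 20.58 p [0.6088 0.2224 0.083 ] q [-0.53   0.537  0.116  1.718 -0.076  0.891 -1.779] F [-0.3  0.1 -1.5] M [0.06 0.   0.02] w 0.0276
dp [ 0.2 -0.1 21.6] ang [-0.0001 -0.0001 -0.0002] dist 21.6 deg 0.0
```

Emit:
servo_tool:
  fingers: [1,1,1,1,1,1,1,1]
  dp:
    - [0,0,4]
    - [0,0,9]
    - [0,0,14]
    - [0,0,18]
    - [0,0,20]
    - [0,0,21]
    - [0,0,21.5]
    - [0,0,21.5]
  angular:
    - [0,0,0]
    - [0,0,0]
    - [0,0,0]
    - [0,0,0]
    - [0,0,0]
    - [0,0,0]
    - [0,0,0]
    - [0,0,0]

```text
clock: 21.25
ee_pos: [0.6089, 0.2224, 0.0616]
eef_rot: [[0.985, 0.173, 0.0], [0.173, -0.985, 0.0], [0.0, -0.0, -1.0]]
wrist_force: [0.3, 1.1, -2.5]
gripper_width: 0.0277
```

Run:
```python
from ov import *
show()
im=bot.read_camera('side'); cv2.imwrite('pics/side20.png',im[:,:,::-1])
crop(im,160,205,100,90,7,'pics/c20.png')
```

```text
t 21.25 p [0.6089 0.2224 0.0616] q [-0.527  0.563  0.112  1.731 -0.079  0.852 -1.777] F [ 0.3  1.1 -2.5] M [ 0.02 -0.05 -0.  ] w 0.0277
```

View pics/c20.png

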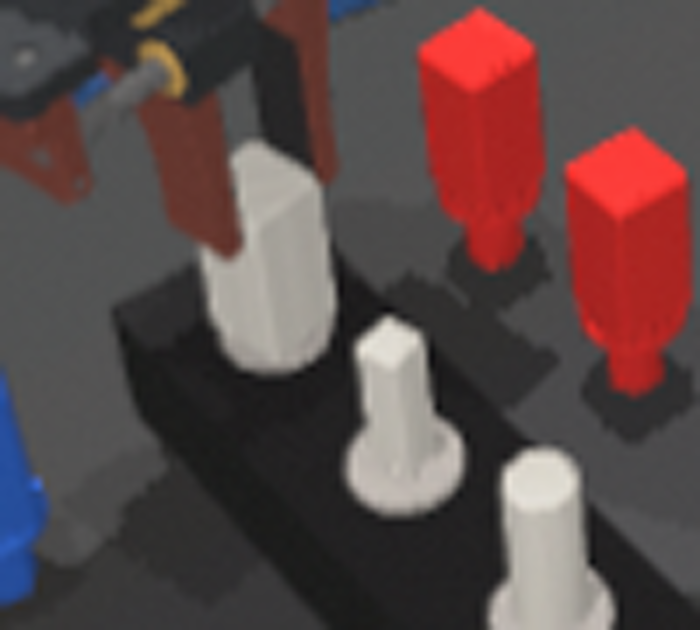

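The flange sits on the stand and the neighbours are untouched. I'll open the fingers and rise.

Emit:
servo_tool:
  fingers: [0.3,0.3,0.3,0.3,0.3,0.3,0.3,0.3]
  dp:
    - [0,0,0]
    - [0,0,0]
    - [0,0,0]
    - [0,0,0]
    - [0,0,0]
    - [0,0,0]
    - [0,0,0]
    - [0,0,0]
  angular:
    - [0,0,0]
    - [0,0,0]
    - [0,0,0]
    - [0,0,0]
    - [0,0,0]
    - [0,0,0]
    - [0,0,0]
    - [0,0,0]

```text
clock: 21.97
ee_pos: [0.609, 0.2225, 0.0617]
eef_rot: [[0.985, 0.173, 0.0], [0.173, -0.985, 0.0], [0.001, -0.0, -1.0]]
wrist_force: [0.7, -0.2, -0.5]
gripper_width: 0.0614
```

Emit:
servo_tool:
  fingers: [0.3,0.3,0.3,0.3,0.3,0.3,0.3,0.3,0.3,0.3]
  dp:
    - [0,0,-5]
    - [0,0,-15]
    - [0,0,-35]
    - [0,0,-65]
    - [0,0,-100]
    - [0,0,-140]
    - [-35,0,-170]
    - [-70,0,-190]
    - [-110,0,-200]
    - [-140,0,-200]
  angular:
    - [0,0,0]
    - [0,0,0]
    - [0,0,0]
    - [0,0,0]
    - [0,0,0]
    - [0,0,0]
    - [0,0,0]
    - [0,0,0]
    - [0,0,0]
    - [0,0,0]

```text
clock: 22.8
ee_pos: [0.4704, 0.1983, 0.2654]
eef_rot: [[0.985, 0.173, 0.005], [0.173, -0.985, 0.003], [0.006, -0.002, -1.0]]
wrist_force: [-0.6, -0.3, -0.4]
gripper_width: 0.0617
```

Run:
```python
from ov import *
show()
goto([.33,-.45,.35],down(np.radians(-80)))
```

```text
t 22.8 p [0.4704 0.1983 0.2654] q [-0.621  0.125  0.111  1.85  -0.015  1.161 -1.902] F [-0.6 -0.3 -0.4] M [ 0.03  0.01 -0.  ] w 0.0617
dp [-250.1  614.   -87.5] ang [-0.0024 -0.0059 -0.0004] dist 668.7 deg 0.4
```

Run:
```python
from ov import *
for n in('side','top'):
    im=bot.read_camera(n); cv2.imwrite(f'pics/{n}22.png',im[:,:,::-1])
a=[cv2.imread(f'pics/{n}22.png') for n in('side','top')]
cv2.imwrite('pics/both22.png',cv2.resize(np.vstack(a),None,fx=.7,fy=.7))
```

```text
(no output)
```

View pics/both22.png

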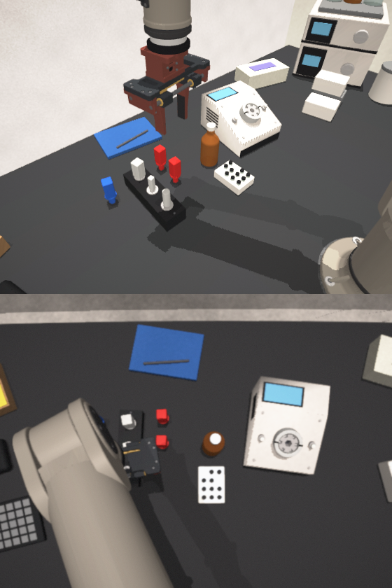

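Run:
```python
from ov import *
v={n:cv2.imread(f'pics/{n}22.png')[:,:,::-1] for n in('top','side')}
slotphase(v,M0,YAW,h=-.001); r1(22,'pics/r4.png')
a=lambda im,x,y,w,h,k:cv2.resize(im[y:y+h,x:x+w,::-1],None,fx=k,fy=k,interpolation=cv2.INTER_CUBIC)
s0=cv2.imread('pics/side0.png')[:,:,::-1]
c=np.vstack([np.hstack([a(s0,165,220,100,90,4),a(v['side'],165,220,100,90,4)]),cv2.imread('pics/r4.png')[70:330]])
cv2.imwrite('pics/c22.png',c[:600]) if 0 else cv2.imwrite('pics/c22a.png',np.hstack([a(s0,165,220,100,90,4),a(v['side'],165,220,100,90,4)]))
```

```text
top q mod 60: 0.013 strength 0.6372354644161409
side q mod 60: 0.035 strength 0.642727025721512
```

View pics/c22a.png

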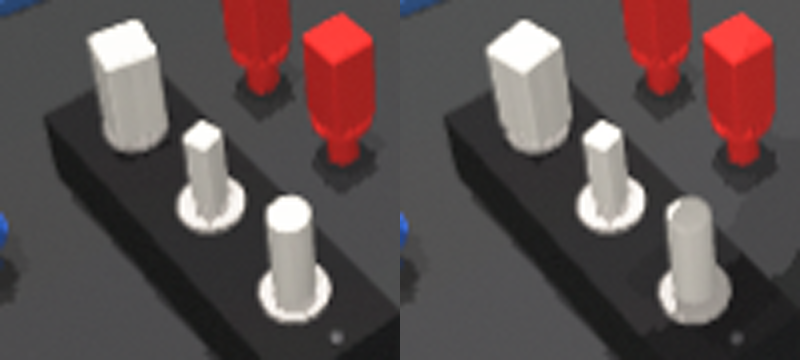

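View pics/r4.png

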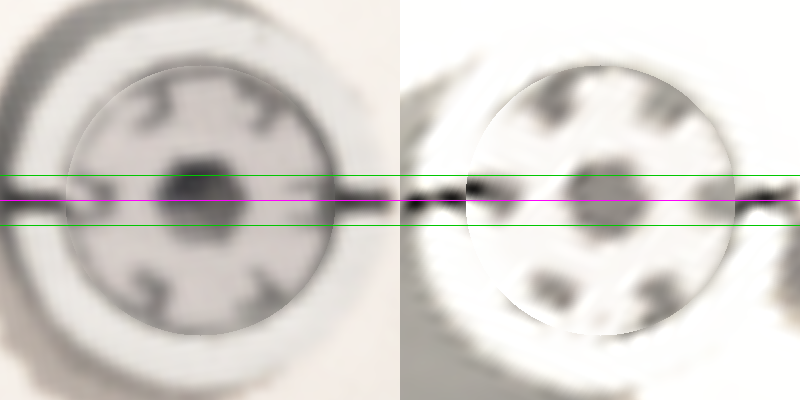

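The key stands upright at its original height, the neighbouring tools are where they started, and the nut is lined up. Nothing touches the arm, so I'll hand the job in.

Run:
```python
from h import *
show(); print(bot.finish_job())
```

```text
t 22.9 p [0.4673 0.1977 0.2635] q [-0.621  0.124  0.109  1.856 -0.016  1.161 -1.901] F [ 1.   0.8 -0.3] M [ 0.04 -0.01 -0.03] w 0.0614
the job is handed in; nothing more can be done
None
```

I handed the job in at 22.9 s. The nut is lined up and the wide hex key is back upright in its own hole; `finish_job` gives no verdict.

- **Seating:** I took the key from the far hole of the stand and pushed it in until it met the socket floor at about 6 N, with the tip about 24 mm in.
- **Turning:** I turned the nut clockwise by about 2.6 rad in total. The first turn came up about 5° short of the slot, at about 3.05 rad. That was inside the limits but near the edge, so I reseated the key and turned it the rest of the way.
- **Return:** I eased the torque off, drew the key out along its axis, lowered it into its hole and released it.

**Last checks:**
- **Nut:** the slot pattern measures 0.01 to 0.035 rad past lined up, so about 3.15 to 3.18 rad (limits 3.00 to 3.28). It read the same before and after the key was returned.
- **Key:** it looks upright with its flange down on the stand. The gripper put it down at the same height it was picked up from, within 0.3 mm, and less than 2 mm from the hole's centre.
- **Other things:** in the last pictures the other two tools, the bottle and the vial block look where they were at the start. The arm was clear of everything.

**What disagreed:** going by the key's angle, the first turn should have ended at about 3.12 rad, but the pictures showed about 3.05. The key may have been about 4° off in the grip. I went by the pictures.

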